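Unmould lopsided chocolate logs onto cake boards

TASK

Open the clear hinged lid of the log mould until it leans back by itself, take out every chocolate log and lay each one flat along the middle of a cake board of its own, then close the lid of the empty mould. The logs are brittle, slippery and heavier at one end, which cannot be seen: grip them only lightly, try each with a lift of a centimetre or two and shift your grip along it until it hangs level, and only then lift it away. Set the logs down without dropping them, and leave the other things on the table alone.

Things in the scene. Friction and masses are not known exactly. Their poses are not given: they have to be found in the camera images.
- log_a: moulded white-chocolate log, 160 mm long (its x), 46 mm wide, 56 mm high, 0.35 to 0.55 kg; may be absent. Origin: middle of its underside, z up; in the mould its x is the mould's x. Its sides bulge to 46 mm at 30 to 38 mm above its underside (hold it there, anywhere along its length) and are 40 mm apart above and below. Glossy and slippery (friction about 0.35)
- log_b: log like log_a, may be absent. Logs balance 25 to 40 mm from their middle along x, towards either end, each differently; it does not show. Held off balance by over 15 to 20 mm, the heavy end dips and drags in the pocket; nearer, the log stays level and the wrist feels weight times offset. Brittle: 10 to 15 N of grip holds it, over 20 N on a lifted log cracks it
- log_c: log like log_a, may be absent, with a balance point of its own and the same care needed as for log_b: light grip, lifted away only when it hangs level (within about 10 degrees), set down and not dropped
- mould: lower half of the log mould, fixed: translucent block 190 mm (its x) by 256 mm (its y), top face 17 mm above the table, three pockets 170 x 44 mm along x, centred at y = -86, 0, +86 mm, floors 8 mm above the table: a log sits 9 mm deep with 2 mm of play at its sides and 5 mm at its ends. Origin: centre of its underside, x away from the robot, z up
- lid (a joint): hinge (rad) of the mould's clear upper half, the lid (256 x 194 mm, 52 mm thick, 0.35 kg, three domes over the pockets): 0 closed, grows as it swings up and away from the robot, 1.6 fully open, where it leans back on its stop, stays and reaches 260 mm above the table; below about 1.35 it falls shut
- lid_grip (a point): middle of the lid's handle: round steel bar 10 mm thick, 100 mm long between its end posts, parallel to the mould's y, 30 mm of free gap from the lid's front edge (nearest the robot), 35 mm above the table when closed. It can turn between the fingers
- lid_hinge (a point): middle of the lid's hinge line, which runs along the mould's y; 98 mm behind the mould's centre, 19 mm above the table; the handle bar turns about it at a radius of 232 mm
- board_a: a loose rectangular cake board, 190 mm (its x) by 80 mm (its y), 5 mm thick, pale paper top, brown card edge, 0.12 kg; origin at the centre of its underside, z up
- board_b: another cake board, same as board_a
- board_c: another cake board, same as board_a
- nozzle: bystander: steel piping nozzle, a cone 50 mm high; origin at its underside
- sprinkle_jar: bystander: jar 60 mm wide, 85 mm high; origin at its underside
- brush: bystander: pastry brush, 180 mm, lying; origin at its underside
- nut_bowl: bystander: white bowl 120 mm wide; origin at its underside
- mug: bystander: mug 76 mm wide, 85 mm high; origin at its underside
There are look-alikes about, which are no part of the job. Leave any black look-alike of the board_c alone. What is shaped like the board_a but yellow is not meant.

How it is judged:
By the outcome, as a careful person would: the job done as asked, in the order asked, and still so for the second after the job is handed in, with the robot touching nothing.
Of log_a, log_b, log_c only 2 to 3 are there at a start; the rules pass over those that are not, and their reading is None.
At some moment in a run one of board_a, board_b, board_c may be knocked a few centimetres aside while the robot is not near it.
It also fails if it takes over 210 s, if anything falls off the work surface, if the arm or the gripper's body presses on something with over 40 N, if the wrist force passes 120 N, or if a joint passes its speed limit or range.

ROBOT

A 6-joint arm with a two-finger parallel gripper is mounted at the origin on the work surface. World frame = base frame: x ahead of the robot, y to its left, z up, the work surface at z = 0. Lengths are in m, angles in rad, forces in N, time in s.
With the tool pointing down it reaches from about 0.35 to 0.875 m from the base axis. Payload 4.2 kg.
Tool frame: the origin (TCP) lies on the centre line of the jaws, within the pads' length; the fingertips stand nose_length ahead of it and the grasp point (between the pads) lies 6 mm ahead of it (nose_length is the distance from the TCP to the fingertips, in m); x points along the fingers, y is the direction in which the jaws open and shut, and the axes are right-handed (so a half turn about x gives the same grasp; the last joint's range is limited). The gripper opens to 87 mm and grips with 3 to 60 N. Pads are 19 mm wide; open, the fingers measure 117 mm over their backs; the gripper's body (75 mm by 190 mm) begins 51 mm behind the grasp point.
Start: joints at [1.514, 0.385, 0.008, 0, -1.194, -0.259], TCP at [0.194, 0.594, 0.227] pointing down, gripper open.
Joint ranges: [-3.14, 3.14], [-1.21, 2.06], [-1.07, 1.41], [-3.16, 2.05], [-2.99, -0.16], [-3.1, 3.1]. Speed limits (rad/s): [2.79, 2.79, 3.14, 3.14, 3.14, 3.14].

INTERFACE

Orientations are given as a rotation vector (axis times angle).
In Python, from cell import * gives the robot as it stands.
- The arm moves only by the shell command python3 -m pendant 'ROWS' [FORCE]. ROWS is JSON, one flat list of numbers, 7 for each row, row after row: the turn, a rotation vector about the tool's x, y, z in degrees, then the shift along the tool's x, y, z in mm, then the closure, from 0 (fully open) to 1 (shut). In form: [wx, wy, wz, x, y, z, grip, wx, wy, wz, x, y, z, grip, ...]. A call has 1 to 5 rows; each row is the pose to reach, as a shift and turn from the pose commanded when the call began, along the tool's axes at that moment; what a row does not reach only later rows make up. A row lasts 1/8 s, in which the tool goes at most 62.5 mm and 10.7 degrees, less where a joint would pass 70% of its speed; a pose out of reach is approached as far as the arm can. A call with a gripper value outside its range is refused whole. The fingers move at their own pace and stop on an object; FORCE is the grip in N (left out, the last holds). Time passes only in rows, so rows that repeat a pose let the fingers close. It gives the time, the measured TCP pose, the force and the opening at its end, in the units of the state.
- read_state(): the state, without advancing time (a new reading comes with each control period).
- read_camera(name): name is "scene" or "top" or "wrist"; returns the picture (384x512x3 uint8, blue, green, red); there is no depth.
- camera_model(name): a dict with "vfov" (degrees; the focal length in pixels is half the picture's height over the tangent of half this angle, whatever the lens; pixels are square), "cx", "cy" (the principal point, pixels), "distortion" ([k1, k2, p1, p2, k3] as OpenCV has them; the pictures are not rectified), "xyz" and "rotation" of the camera in the world. Camera axes: x right, y up, looking along -z (the intrinsics and any distortion apply to the point x, -y, -z); pixel columns grow to the right and rows downward; lengths in m; the calibration is good to about 2 mm. A picture is of the moment at which its call begins: read the wrist's pose just before it. camera_model takes no time and is no camera call; for the wrist camera it gives the pose at the moment of the call.
- hand_in(): hands the job in, once; it reports no verdict.
The state is a dict: "time_s": time; "q": joint angles; "joint_velocities": joint speeds; "effort": joint torques, N m; "position": TCP position; "eef_rot": TCP orientation; "contact_force": force on the tool from outside, world axes, zero at the start; "torque": the same for the moment, N m; "finger_gap": finger opening in m.
Only numpy, scipy, OpenCV 4.12 (cv2) and the standard library are available. Lean on these libraries where they do the work, as an engineer would, in place of code of your own. Each camera call takes 0.05 s, during which the arm holds its last target.

## Working session

There is one attempt and no reset: what is moved stays moved. The work goes in short steps, Python scripts to look and compute and a shell command to move; the robot and the scene stay as the last step left them, time stands still between calls to the robot, and variables do not carry over. Pictures are saved under pics/ and viewed, and the job is handed in when it is done.

```bash
ls -la; mkdir -p pics; python3 - <<'E'
from cell import *
import cv2
print(read_state())
for n in ["scene","top","wrist"]:
    print(n,camera_model(n))
    cv2.imwrite(f"pics/{n}0.png",read_camera(n))
E
```

```text
total 12
drwxr-xr-x  3 agent agent 4096 Dec  6 12:11 .
drwxr-xr-x 23 root  root  4096 Dec  6 12:11 ..
drwxr-xr-x  2 agent agent 4096 Dec  6 12:11 pics
{'time_s': 0.0, 'q': array([ 1.51360831e+00,  3.85549910e-01,  6.64500796e-03, -4.98961352e-04,
       -1.19401387e+00, -2.58599828e-01]), 'joint_velocities': array([-0.00072699, -0.00045583, -0.00130355,  0.00067089, -0.00137574,
       -0.00082251]), 'effort': array([-2.13512803e-04, -3.90663099e+01,  1.87399989e+01,  4.21966910e+00,
        1.09312581e-02, -1.93677215e-04]), 'position': array([0.19390147, 0.59353914, 0.22547113]), 'eef_rot': array([-2.05145823,  0.32910838,  2.05197354]), 'contact_force': array([ 0.37605973, -1.06132446, -0.02496379]), 'torque': array([ 0.00864442, -0.02631575,  0.01208383]), 'finger_gap': 0.08736531568762157}
scene {'vfov': 53.07832442757732, 'cx': 253.44058805212043, 'cy': 199.75250462444336, 'distortion': array([-0.01673798,  0.        ,  0.        ,  0.        ,  0.        ]), 'xyz': array([1.25964466, 0.45445886, 1.02739962]), 'rotation': array([0.44750607, 0.72038001, 1.87911347])}
top {'vfov': 45.92398270793611, 'cx': 256.72110621051127, 'cy': 196.35486672257264, 'distortion': array([-0.17777901,  0.        ,  0.        ,  0.        ,  0.        ]), 'xyz': array([0.28304598, 0.08557396, 1.47732082]), 'rotation': array([ 0.10675858, -0.10283165, -1.53999377])}
wrist {'vfov': 71.57756559111361, 'cx': 257.4772003870471, 'cy': 194.37771797449255, 'distortion': array([0.01658549, 0.        , 0.        , 0.        , 0.        ]), 'xyz': array([0.25882744, 0.57315285, 0.38406927]), 'rotation': array([-0.17416457,  0.23509775, -1.87490664])}
```

View pics/scene0.png

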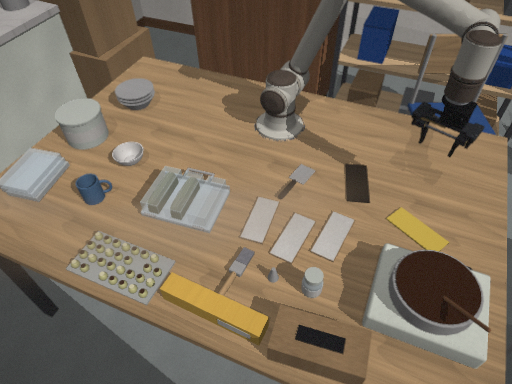

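View pics/top0.png

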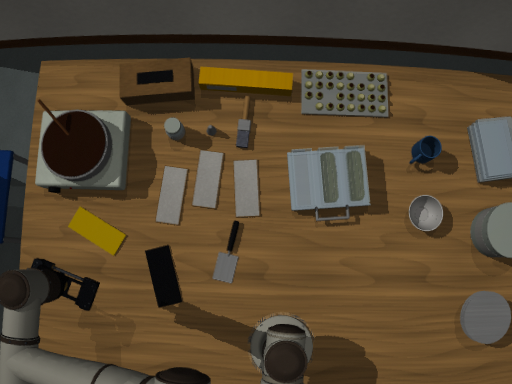

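View pics/wrist0.png

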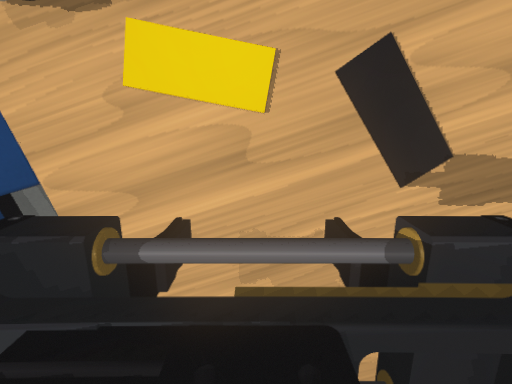

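```bash
cat > h.py <<'E'
from cell import *
import cv2, numpy as np, time
from scipy.spatial.transform import Rotation as R
def K(m,shape=(384,512)):
    f=shape[0]/2/np.tan(np.radians(m['vfov'])/2)
    return np.array([[f,0,m['cx']],[0,f,m['cy']],[0,0,1]])
def rays(m,px):
    px=np.asarray(px,float).reshape(-1,1,2)
    u=cv2.undistortPoints(px,K(m),m['distortion']).reshape(-1,2)
    d=np.c_[u[:,0],-u[:,1],-np.ones(len(u))]
    return R.from_rotvec(m['rotation']).apply(d)
def plane(m,px,z):
    d=rays(m,px); o=np.array(m['xyz'])
    return o+d*((z-o[2])/d[:,2])[:,None]
def tri(m1,p1,m2,p2):
    d1=rays(m1,[p1])[0];d2=rays(m2,[p2])[0]
    A=np.c_[d1,-d2];s=np.linalg.lstsq(A,m2['xyz']-m1['xyz'],rcond=None)[0]
    a=m1['xyz']+s[0]*d1;b=m2['xyz']+s[1]*d2
    return (a+b)/2,np.linalg.norm(a-b)
def proj(m,P):
    P=np.atleast_2d(P); c=R.from_rotvec(m['rotation']).inv().apply(P-m['xyz'])
    c=np.c_[c[:,0],-c[:,1],-c[:,2]]
    return cv2.projectPoints(c.reshape(-1,1,3),np.zeros(3),np.zeros(3),K(m),m['distortion'])[0].reshape(-1,2)
def snap(n,name=None):
    m=camera_model(n); im=read_camera(n)
    if name: cv2.imwrite(f'pics/{name}.png',im)
    return m,im
def tooldown(yaw):
    # tool x down; tool y (jaws) horizontal at heading yaw
    y=np.array([np.cos(yaw),np.sin(yaw),0]);x=np.array([0,0,-1.]);z=np.cross(x,y)
    return R.from_matrix(np.c_[x,y,z])
def delta(pos,rot,s=None):
    s=s or read_state(); r=R.from_rotvec(s['eef_rot'])
    sh=r.inv().apply(np.array(pos)-s['position'])*1000
    w=(r.inv()*rot).as_rotvec(degrees=True)
    print('turn deg',np.round(w,2),'shift mm',np.round(sh,1)); return w,sh
E
python3 - <<'E'
from h import *
import cell
print([n for n in dir(cell) if not n.startswith('_')]); print(getattr(cell,'nose_length',None))
s=read_state();print(R.from_rotvec(s['eef_rot']).as_matrix().round(3))
print('cam off tool',R.from_rotvec(s['eef_rot']).inv().apply(camera_model('wrist')['xyz']-s['position']))
m,im=snap('top')
cv2.imwrite('pics/topz.png',cv2.resize(im[110:260,140:400],None,fx=3,fy=3,interpolation=cv2.INTER_CUBIC)[:600,:800])
hsv=cv2.cvtColor(im,cv2.COLOR_BGR2HSV)
mask=((hsv[...,1]<45)&(hsv[...,2]>150)).astype(np.uint8)
mask=cv2.morphologyEx(mask,cv2.MORPH_OPEN,np.ones((3,3)))
n,l,st,c=cv2.connectedComponentsWithStats(mask)
for i in range(1,n):
    if st[i,4]>300:
        cnt=cv2.findContours((l==i).astype(np.uint8),cv2.RETR_EXTERNAL,cv2.CHAIN_APPROX_NONE)[0][0].reshape(-1,2)
        W=plane(m,cnt,0.005)[:,:2].astype(np.float32)
        r=cv2.minAreaRect(W*1000)
        print(c[i].round(),st[i,4],np.round(r[0],1),np.round(r[1],1),round(r[2],1))
E
```

```text
['IKError', 'camera_model', 'hand_in', 'nose_length', 'read_camera', 'read_state']
0.025
[[-0.    -0.311 -0.951]
 [-0.002 -0.951  0.311]
 [-1.     0.002 -0.   ]]
cam off tool [-0.15848553 -0.00042791 -0.06804931]
```

View zoomed.

View pics/topz.png

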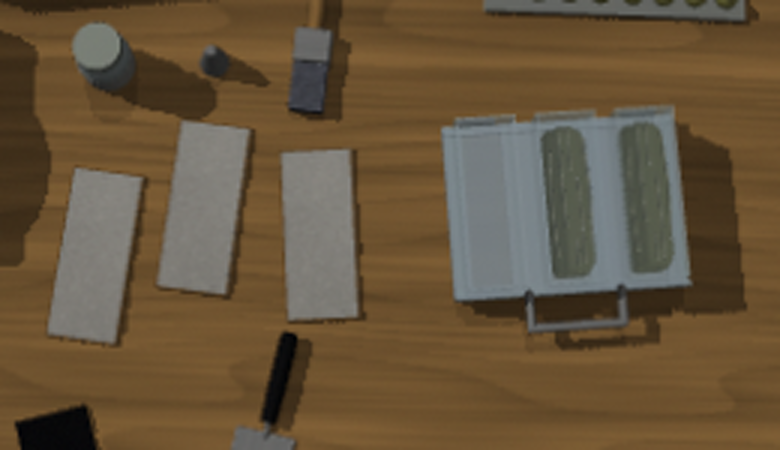

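```bash
python3 - <<'E'
from h import *
m=camera_model('top');im=cv2.imread('pics/top0.png')
print(im[190,172],im[180,208],im[188,246],im[180,200-10],im[180,300],im[175,330])
px=[(172,195),(208,180),(246,188),(329,180),(331,211)]
for p in px: print(p,plane(m,[p],0.005)[0].round(3))
E
```

```text
[122 127 128] [122 127 130] [119 125 127] [ 46  83 112] [129 125 118] [77 92 86]
(172, 195) [0.478 0.372 0.005]
(208, 180) [0.531 0.254 0.005]
(246, 188) [0.508 0.128 0.005]
(329, 180) [ 0.543 -0.146  0.005]
(331, 211) [ 0.44  -0.153  0.005]
```

```bash
cat >> h.py <<'E'
def boards(name=None):
    m,im=snap('top',name)
    hsv=cv2.cvtColor(im,cv2.COLOR_BGR2HSV)
    mask=((hsv[...,1]<40)&(hsv[...,2]>105)&(hsv[...,2]<175)).astype(np.uint8)
    mask=cv2.morphologyEx(mask,cv2.MORPH_OPEN,np.ones((3,3)))
    n,l,st,c=cv2.connectedComponentsWithStats(mask)
    for i in range(1,n):
        if 600<st[i,4]<2500 and 120<c[i][0]<290 and 120<c[i][1]<280:
            cnt=cv2.findContours((l==i).astype(np.uint8),cv2.RETR_EXTERNAL,cv2.CHAIN_APPROX_NONE)[0][0].reshape(-1,2)
            W=plane(m,cnt,0.005)[:,:2].astype(np.float32)
            r=cv2.minAreaRect(W*1000); b=cv2.boxPoints(r)
            e=[b[1]-b[0],b[2]-b[1]];e=max(e,key=np.linalg.norm); a=np.degrees(np.arctan2(e[1],e[0]));a=(a+90)%180-90
            cc=plane(m,[c[i]],0.005)[0]
            print(c[i].round(1),st[i,4],'rect',np.round(r[0],1),np.round(r[1],1),'long-axis deg',round(a,1),'centroid',cc[:2].round(4))
E
python3 - <<'E'
from h import *
boards()
delta((0.42,0.30,0.30),tooldown(np.radians(-175)))
E
```

```text
[207.4 178.8] 1215 rect [536.5 256.8] [ 73.2 184.5] long-axis deg -5.7 centroid [0.5352 0.2567]
[245.8 187.8] 1250 rect [509.6 128.9] [183.7  74.3] long-axis deg 4.4 centroid [0.5086 0.1287]
[171. 195.] 1227 rect [479.3 374.9] [ 74.4 184.9] long-axis deg -6.4 centroid [0.478  0.3751]
turn deg [ 6.69e+01 -4.00e-02 -5.00e-02] shift mm [ -73.7  209.2 -306.1]
```

```bash
python3 -m pendant '[7,0,0,-15,21,-31,0, 14,0,0,-30,42,-62,0, 21,0,0,-45,63,-93,0, 28,0,0,-60,84,-124,0, 35,0,0,-74,105,-155,0]'; python3 - <<'E'
from h import *
print(read_state()['q'].round(2))
delta((0.42,-0.10,0.32),tooldown(np.radians(-175)))
E
```

```text
time_s: 0.88
position: [0.3094, 0.445, 0.3011]
eef_rot: [-1.663, 0.835, 1.663]
contact_force: [0.6, 0.4, 0.6]
finger_gap: 0.0872
[ 1.26  0.2  -0.07 -0.   -1.3  -0.62]
turn deg [3.169e+01 1.000e-02 0.000e+00] shift mm [ -19.   236.9 -503.2]
```

```bash
python3 -m pendant '[7,0,0,-4,26,-55,0, 14,0,0,-8,52,-110,0, 21,0,0,-12,78,-166,0, 28,0,0,-16,105,-222,0, 31.7,0,0,-19,131,-278,0]';python3 -m pendant '[0,0,0,0,-30,-50,0]' ; python3 - <<'E'
from h import *
print(read_state()['q'].round(2))
delta((0.42,-0.10,0.32),tooldown(np.radians(-175)))
E
```

```text
time_s: 1.5
position: [0.3708, 0.1432, 0.32]
eef_rot: [-1.275, 1.164, 1.274]
contact_force: [1.3, -0.2, -0.9]
finger_gap: 0.0872
time_s: 1.62
position: [0.4049, 0.096, 0.3208]
eef_rot: [-1.276, 1.161, 1.275]
contact_force: [0.3, 1.9, 0.8]
finger_gap: 0.087
[ 0.63 -0.05 -0.29 -0.   -1.32 -0.54]
turn deg [0.25 0.11 0.16] shift mm [   0.4    3.  -196.6]
```

```bash
python3 -m pendant '[0,0,0,0,1,-50,0.0, 0,0,0,0,2,-100,0, 0,0,0,0,3,-150,0, 0,0,0,0,3,-197,0, 0,0,0,0,3,-197,0]'; python3 - <<'E'
from h import *
print(read_state()['position'])
m,im=snap('wrist','w1')
E
```

```text
time_s: 2.25
position: [0.4199, -0.1007, 0.3193]
eef_rot: [-1.272, 1.168, 1.272]
contact_force: [-0.1, 0.3, -0.6]
finger_gap: 0.0872
[ 0.41993153 -0.10073587  0.31927696]
```

View pics/w1.png

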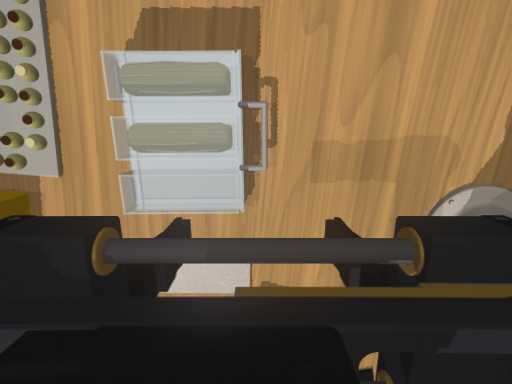

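```bash
python3 - <<'E'
from h import *
m=camera_model('wrist'); im=cv2.imread('pics/w1.png')
g=im[100:172,235:280].mean(2).astype(int)
for r in range(108,168,6): 
    x=im[r,255:275].mean(1); print(r,x.round().astype(int))
for p,z in [((264.5,104),.035),((264.5,168),.035),((243,52),.017),((243,212),.017),((240.5,52),.069),((240.5,212),.069)]: print(p,plane(m,[p],z)[0].round(4))
cv2.imwrite('pics/w1z.png',cv2.resize(im[40:220,90:290],None,fx=3.3,fy=3.3,interpolation=cv2.INTER_CUBIC))
E
```

```text
108 [ 81  82  86  87  88  88 122 147 161 159 142 118  98 121 127 124  85  86
  88  87]
114 [ 88  91  93 132 133 133 123 146 161 158 142 119 105 133 135 111  86  88
  88  85]
120 [ 94 117 117 129 130 132 124 146 161 158 142 119 106 134 133 127  87  88
  87  86]
126 [ 81  80  81  83  94  95 124 146 160 158 142 119 107 133 134 126  88  88
  88  86]
132 [ 86  80  82  82  84 119 122 145 159 157 143 119 106 131 135 133  87  87
  89  84]
138 [ 86  84  81  83  93  94 120 145 159 157 143 119 103 127 130 122  88  89
  88  85]
144 [ 85  82  82  82  84  94 105 144 159 157 143 119  87  95  97  97  88  89
  88  83]
150 [ 85  84  82  82  91  96 122 145 158 156 143 120 106 133 137 127 128 128
 122 119]
156 [ 96  97  94  91  93 105 122 145 157 156 144 119 106 133 137 128 128 126
 127 122]
162 [ 86  87  81  81  85 121 117 143 157 155 144 119 101 123 127 129 127 127
 124 121]
(264.5, 104) [ 0.4181 -0.201   0.035 ]
(264.5, 168) [ 0.4084 -0.1     0.035 ]
(243, 52) [ 0.4585 -0.276   0.017 ]
(243, 212) [ 0.439  -0.0137  0.017 ]
(240.5, 52) [ 0.4584 -0.2633  0.069 ]
(240.5, 212) [ 0.4416 -0.0306  0.069 ]
```

View pics/w1z.png

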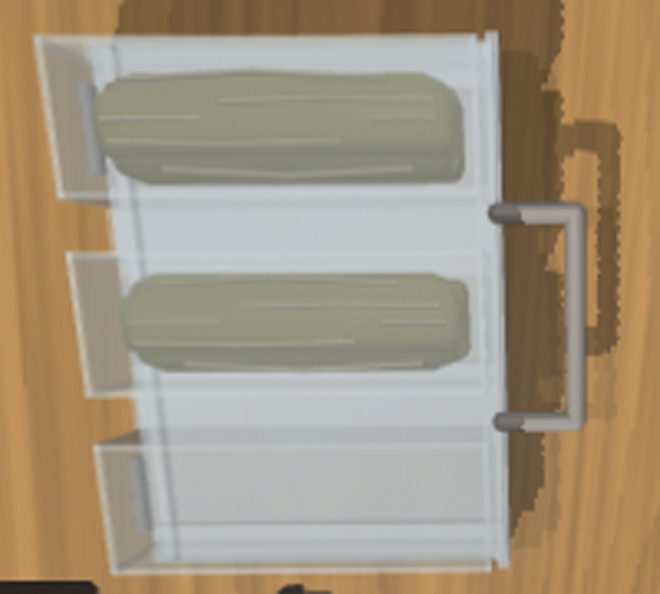

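```bash
python3 - <<'E'
from h import *
delta((0.4145,-0.1505,0.12),tooldown(np.radians(-174.7)))
E
```

```text
turn deg [-0.29  0.01 -0.03] shift mm [199.3   9.8 -50.4]
```

```bash
python3 -m pendant '[0,0,0,40,3,-25,0.65, 0,0,0,90,6,-50,0.65, 0,0,0,140,10,-50,0.65, 0,0,0,199,10,-50,0.65,0,0,0,199,10,-50,0.65]'; python3 - <<'E'
from h import *
m,im=snap('wrist','w2')
m,im=snap('scene','s2')
cv2.imwrite('pics/s2z.png',cv2.resize(im[100:280,80:280],None,fx=3.3,fy=3.3,interpolation=cv2.INTER_CUBIC))
delta((0.4145,-0.1505,0.041),tooldown(np.radians(-174.7)))
E
```

```text
time_s: 2.92
position: [0.4117, -0.1481, 0.1175]
eef_rot: [-1.271, 1.171, 1.285]
contact_force: [0.5, -0.2, 1.1]
finger_gap: 0.045
turn deg [ 0.04 -0.06  0.1 ] shift mm [81.   2.2 -1.6]
```

View pics/w2.png

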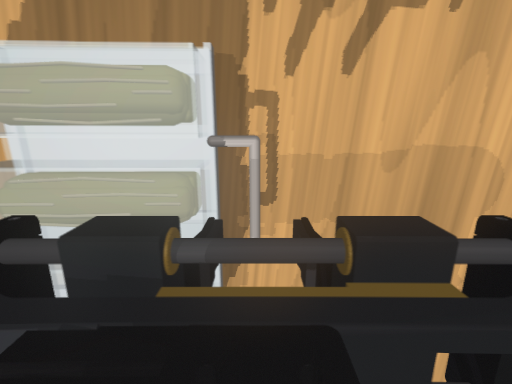

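View pics/s2z.png

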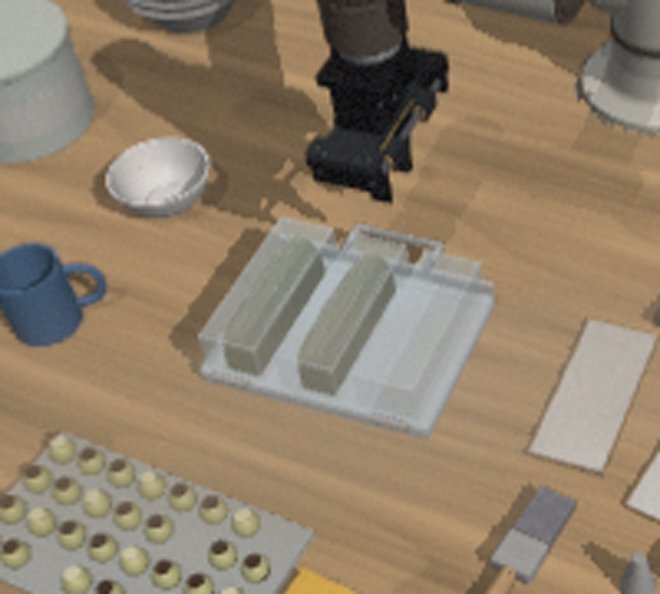

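```bash
python3 -m pendant '[0,0,0,40,2,-2,0.65, 0,0,0,40,2,-2,0.65]'; python3 - <<'E'
from h import *
im=cv2.imread('pics/w2.png'); m,im2=snap('wrist','w3'); s=read_state()
for r in (165,180,195,210): print(r,im2[r,235:275].mean(1).round().astype(int))
print(s['position'],s['finger_gap'])
for p in [(255,160),(255,200)]: print(plane(m,[p],0.035)[0])
delta((0.4145,-0.1505,0.041),tooldown(np.radians(-174.7)))
E
```

```text
time_s: 3.28
position: [0.4132, -0.1509, 0.0813]
eef_rot: [-1.276, 1.165, 1.277]
contact_force: [0.6, 0.2, 0.0]
finger_gap: 0.0308
165 [ 99  99  96  96  96  96  96  99 138 138 138 140 141 142 143 132 133  93
 113 120 126 126 126 124 123 120 115 105 107 141 142 144 144 144 144 123
 101 102 103 103]
180 [ 99  97  95  97  98  97  94  94  94  94  95  95  96  97  97  99 134 146
 155 162 163 162 163 160 152 143 131 111 110 142 142 141 142 144 145 101
 102 103 102 102]
195 [ 96  95  95  97  98  99  97  93  91  93  94  94  95  96  95  97 130 145
 154 161 163 162 163 160 151 142 130 110 111 141 140 141 143 145 147 109
 108 101 101 102]
210 [ 93  95  95  97  98  98  97  95  92  90  92  93  93  93  93  95 125 144
 153 161 163 161 163 160 152 142 129 108  93  94  95  96  98  99  99 100
 101 101 101 100]
[ 0.41443287 -0.15110803  0.08237708] 0.03106693792459412
[ 0.41936609 -0.19273063  0.035     ]
[ 0.41650023 -0.16096869  0.035     ]
turn deg [-0.03 -0.04  0.13] shift mm [41.4 -0.   0.6]
```

View pics/w3.png

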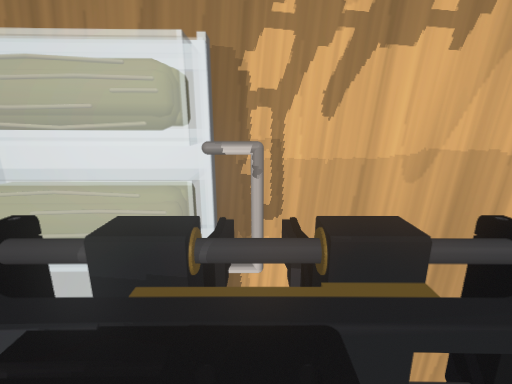

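```bash
python3 -m pendant '[0,0,0,15,0,0,0.65, 0,0,0,30,0,0,0.65, 0,0,0,41,0,0,0.65,0,0,0,41,0,0,0.65]'; python3 -m pendant '[0,0,0,0,0,0,1, 0,0,0,0,0,0,1,0,0,0,0,0,0,1,0,0,0,0,0,0,1]' 25
```

```text
time_s: 3.82
position: [0.4138, -0.1512, 0.0403]
eef_rot: [-1.277, 1.164, 1.275]
contact_force: [-0.2, 0.3, 0.3]
finger_gap: 0.0305
time_s: 4.32
position: [0.4135, -0.1512, 0.04]
eef_rot: [-1.277, 1.164, 1.275]
contact_force: [0.2, 1.0, 3.1]
finger_gap: 0.008
```

```bash
python3 -m pendant '[0,0,0,-23,-3,0,1, 0,0,0,-46,-8,0,1, 0,0,0,-68,-15,0,1, 0,0,0,-89,-24.5,0,1, 0,0,0,-109,-36,0,1]'; python3 -m pendant '[0,0,0,0,0,0,1]'; python3 - <<'E'
from h import *
m,im=snap('scene','s3')
cv2.imwrite('pics/s3z.png',cv2.resize(im[80:280,80:280],None,fx=3,fy=3,interpolation=cv2.INTER_CUBIC))
E
```

```text
time_s: 4.95
position: [0.4487, -0.148, 0.1491]
eef_rot: [-1.275, 1.165, 1.276]
contact_force: [-0.2, 0.0, 0.6]
finger_gap: 0.0014
time_s: 5.08
position: [0.4503, -0.1479, 0.1496]
eef_rot: [-1.278, 1.162, 1.273]
contact_force: [-0.1, 0.2, -0.8]
finger_gap: 0.0006
```

View pics/s3z.png

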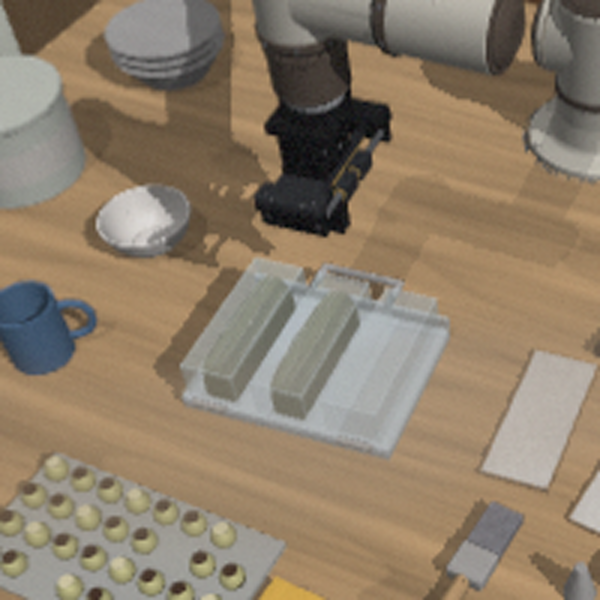

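```bash
python3 -m pendant '[0,0,0,20,10,0,0.65, 0,0,0,40,36,0,0.65, 0,0,0,50,36,0,0.65,0,0,0,50,36,0,0.65]';python3 -m pendant '[0,0,0,25,0,0,0.65,0,0,0,59,0,0,0.65, 0,0,0,59,0,0,0.65]'; python3 - <<'E'
from h import *
m,im=snap('scene','s4')
cv2.imwrite('pics/s4z.png',cv2.resize(im[130:230,130:230],None,fx=6,fy=6,interpolation=cv2.INTER_CUBIC))
m,im=snap('wrist','w4')
E
```

```text
time_s: 5.62
position: [0.4124, -0.1513, 0.0976]
eef_rot: [-1.275, 1.167, 1.278]
contact_force: [0.3, -0.4, 0.2]
finger_gap: 0.0286
time_s: 6.0
position: [0.4121, -0.1512, 0.0382]
eef_rot: [-1.273, 1.168, 1.279]
contact_force: [0.1, 0.2, 1.2]
finger_gap: 0.0305
```

View pics/s4z.png

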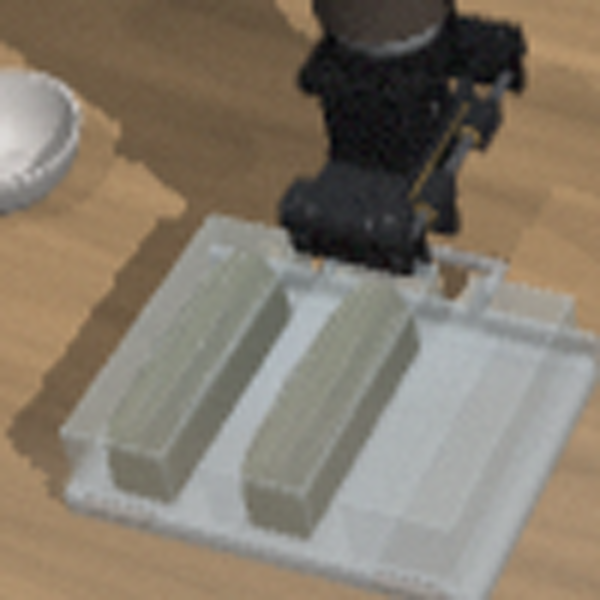

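View pics/w4.png

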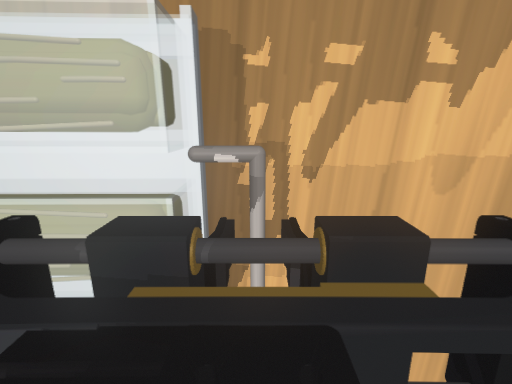

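```bash
python3 -m pendant '[0,0,0,0,0,0,1, 0,0,0,0,0,0,1]' 25;python3 -m pendant '[0,0,0,0,0,0,1]' 25;python3 -m pendant '[0,0,0,0,0,0,1]' 25;python3 -m pendant '[0,0,0,0,0,0,1]' 25;python3 -m pendant '[0,0,0,0,0,0,1]' 25;
```

```text
time_s: 6.35
position: [0.4139, -0.1512, 0.0406]
eef_rot: [-1.277, 1.163, 1.274]
contact_force: [0.5, 0.1, -0.1]
finger_gap: 0.018
time_s: 6.48
position: [0.4135, -0.1512, 0.0402]
eef_rot: [-1.277, 1.164, 1.275]
contact_force: [-1.1, 0.8, 2.2]
finger_gap: 0.0081
time_s: 6.6
position: [0.4135, -0.1513, 0.0402]
eef_rot: [-1.277, 1.164, 1.275]
contact_force: [-1.2, 1.3, 4.6]
finger_gap: 0.0075
time_s: 6.72
position: [0.4136, -0.1512, 0.0402]
eef_rot: [-1.277, 1.164, 1.275]
contact_force: [-0.4, 0.3, 5.3]
finger_gap: 0.0081
time_s: 6.85
position: [0.4136, -0.1513, 0.0402]
eef_rot: [-1.277, 1.164, 1.275]
contact_force: [-0.8, 1.6, 5.1]
finger_gap: 0.0076
```

```bash
python3 -m pendant '[0,0,0,0,0,0,0.65, 0,0,0,0,0,0,0.65, 0,0,0,4,0,0,0.65,0,0,0,7,0,0,0.65]';python3 -m pendant '[0,0,0,0,0,0,0.65]' ; python3 -m pendant '[0,0,0,0,0,0,1, 0,0,0,0,0,0,1,0,0,0,0,0,0,1,0,0,0,0,0,0,1]' 25;python3 -m pendant '[0,0,0,0,0,0,1]'
```

```text
time_s: 7.35
position: [0.4127, -0.1512, 0.032]
eef_rot: [-1.275, 1.165, 1.276]
contact_force: [-0.1, -0.7, -0.5]
finger_gap: 0.0298
time_s: 7.48
position: [0.4127, -0.1513, 0.0321]
eef_rot: [-1.275, 1.166, 1.277]
contact_force: [0.2, 0.5, -0.5]
finger_gap: 0.0305
time_s: 7.98
position: [0.4135, -0.1512, 0.0327]
eef_rot: [-1.276, 1.164, 1.275]
contact_force: [1.8, 0.0, -0.8]
finger_gap: 0.0091
time_s: 8.1
position: [0.4135, -0.1512, 0.0327]
eef_rot: [-1.277, 1.164, 1.275]
contact_force: [1.0, 0.2, -0.8]
finger_gap: 0.0093
```

```bash
python3 -m pendant '[0,0,0,-12,-1,0,1, 0,0,0,-23,-3,0,1,0,0,0,-23,-3,0,1]'
```

```text
time_s: 8.48
position: [0.4164, -0.151, 0.0566]
eef_rot: [-1.276, 1.164, 1.275]
contact_force: [1.0, -0.1, -2.2]
finger_gap: 0.0088
```

```bash
python3 -m pendant '[0,0,0,-22.7,-5,0,1, 0,0,0,-44.7,-12.4,0,1,0,0,0,-65.8,-21.8,0,1,0,0,0,-86,-33.3,0,1,0,0,0,-105,-46.7,0,1]' 35
```

```text
time_s: 9.1
position: [0.4605, -0.1468, 0.1602]
eef_rot: [-1.272, 1.169, 1.279]
contact_force: [0.2, -0.9, -2.7]
finger_gap: 0.009
```

```bash
python3 -m pendant '[0,0,0,-17.4,-15.3,0,1, 0,0,0,-33.3,-32.3,0,1,0,0,0,-47.3,-50.7,0,1,0,0,0,-59.5,-70.4,0,1,0,0,0,-69.6,-91.3,0,1]'; python3 -m pendant '[0,0,0,0,0,0,1]';python3 - <<'E'
from h import *
print(read_state()['q'].round(2))
m,im=snap('scene','s5')
cv2.imwrite('pics/s5z.png',cv2.resize(im[60:260,80:280],None,fx=3,fy=3,interpolation=cv2.INTER_CUBIC))
E
```

```text
time_s: 9.72
position: [0.5504, -0.1386, 0.2319]
eef_rot: [-1.273, 1.17, 1.281]
contact_force: [-5.2, 2.4, 7.6]
finger_gap: 0.0086
time_s: 9.85
position: [0.5526, -0.1384, 0.2326]
eef_rot: [-1.276, 1.167, 1.278]
contact_force: [-5.1, 2.3, 10.8]
finger_gap: 0.0085
[ 0.04  0.29 -0.12  0.   -1.17  0.05]
```

View pics/s5z.png

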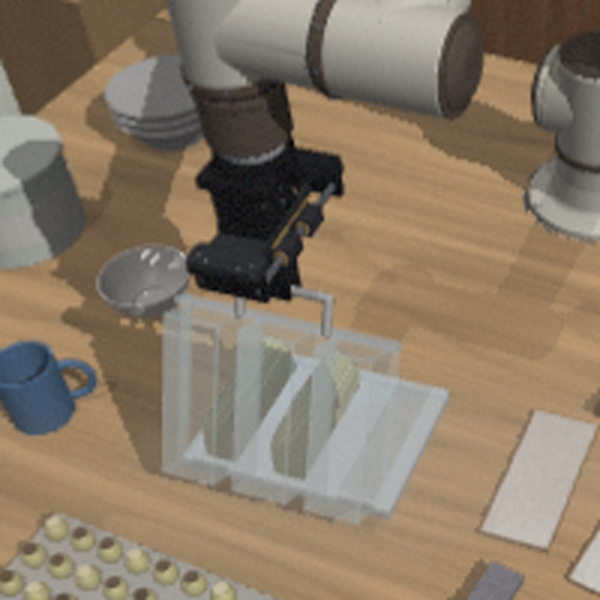

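```bash
python3 -m pendant '[0,0,8,-1,0,0,1, 0,0,16,-2,0,0,1,0,0,16,-2,0,0,1]'
```

```text
time_s: 10.28
position: [0.5521, -0.1383, 0.2323]
eef_rot: [-1.136, 1.385, 1.483]
contact_force: [-3.9, 0.9, 3.7]
finger_gap: 0.0089
```

```bash
python3 -m pendant '[0,0,0,-13.7,-18.7,0,1, 0,0,0,-25.4,-38.7,0,1,0,0,0,-35.1,-59.8,0,1]';python3 -m pendant '[0,0,0,-7.6,-21.9,0,1,0,0,0,-12.9,-44.5,0,1,0,0,0,-12.9,-44.5,0,1]';python3 - <<'E'
from h import *
print(read_state()['q'].round(2))
m,im=snap('scene','s6')
cv2.imwrite('pics/s6z.png',cv2.resize(im[60:260,80:280],None,fx=3,fy=3,interpolation=cv2.INTER_CUBIC))
E
```

```text
time_s: 10.65
position: [0.619, -0.1321, 0.2506]
eef_rot: [-1.138, 1.381, 1.48]
contact_force: [-2.2, 1.5, 2.7]
finger_gap: 0.009
time_s: 11.02
position: [0.667, -0.128, 0.2503]
eef_rot: [-1.141, 1.38, 1.477]
contact_force: [1.1, 1.4, 3.2]
finger_gap: 0.0084
[ 0.05  0.62  0.43  0.01 -1.66  0.04]
```

View pics/s6z.png

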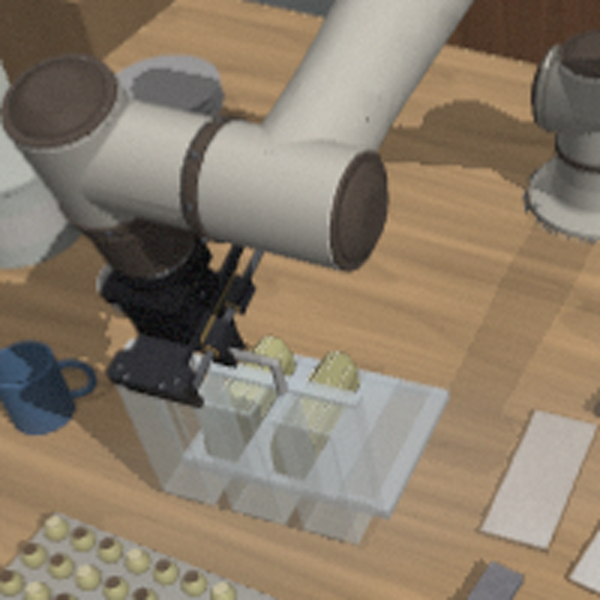

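```bash
python3 -m pendant '[0,0,0,0,0,0,0.7,0,0,0,0,0,0,0.65,0,0,0,0,0,0,0.65]';python3 -m pendant '[0,0,0,-25,0,0,0.65,0,0,0,-50,0,0,0.65,0,0,0,-70,0,0,0.65]';python3 - <<'E'
from h import *
m,im=snap('scene','s7')
cv2.imwrite('pics/s7z.png',cv2.resize(im[60:260,80:280],None,fx=3,fy=3,interpolation=cv2.INTER_CUBIC))
E
```

```text
time_s: 11.45
position: [0.666, -0.1282, 0.249]
eef_rot: [-1.139, 1.379, 1.477]
contact_force: [0.2, -0.1, -0.0]
finger_gap: 0.0276
time_s: 11.82
position: [0.6858, -0.1265, 0.3176]
eef_rot: [-1.141, 1.379, 1.476]
contact_force: [-0.6, 0.2, -0.4]
finger_gap: 0.0304
```

View pics/s7z.png

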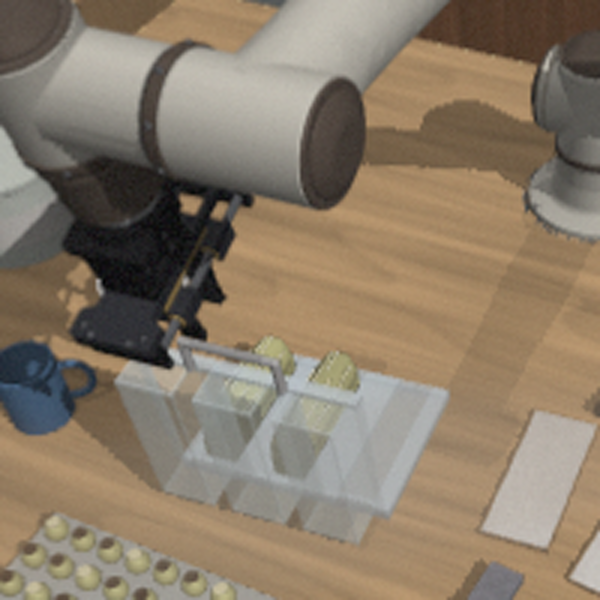

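```bash
python3 -m pendant '[0,0,-8,-10,10,0,0.4,0,0,-16,-20,30,0,0.2]';python3 - <<'E'
from h import *
delta((0.50,-0.142,0.34),tooldown(np.radians(95.3)))
E
```

```text
time_s: 12.12
position: [0.6629, -0.1284, 0.342]
eef_rot: [-1.276, 1.164, 1.275]
contact_force: [-0.7, -0.2, 2.2]
finger_gap: 0.0434
turn deg [8.991e+01 6.000e-02 4.000e-02] shift mm [  1.8 163.4   1.3]
```

```bash
python3 -m pendant '[10,0,0,0,35,0,0.2,20,0,0,0,70,0,0.2,30,0,0,0,105,0,0.2,40,0,0,0,140,0,0.2,50,0,0,1,163,0,0.2]';python3 -m pendant '[10,0,0,0,0,0,0.2,20,0,0,0,0,0,0.2,30,0,0,0,0,0,0.2,40,0,0,0,0,0,0.2,40,0,0,0,0,0,0.2]';python3 - <<'E'
from h import *
print(read_state()['q'].round(2))
m,im=snap('wrist','w8')
m,im=snap('top','t8')
delta((0.50,-0.142,0.34),tooldown(np.radians(95.3)))
E
```

```text
time_s: 12.75
position: [0.4981, -0.1435, 0.3432]
eef_rot: [-0.612, 1.483, 0.612]
contact_force: [0.5, -0.2, 0.6]
finger_gap: 0.0692
time_s: 13.38
position: [0.4996, -0.1433, 0.3428]
eef_rot: [-0.073, 1.57, 0.073]
contact_force: [0.3, -0.4, -0.7]
finger_gap: 0.0696
[ 0.03  0.14 -0.04 -0.   -1.39 -1.51]
turn deg [ 0.06 -0.03 -0.01] shift mm [3.  1.3 0.3]
```

View pics/w8.png

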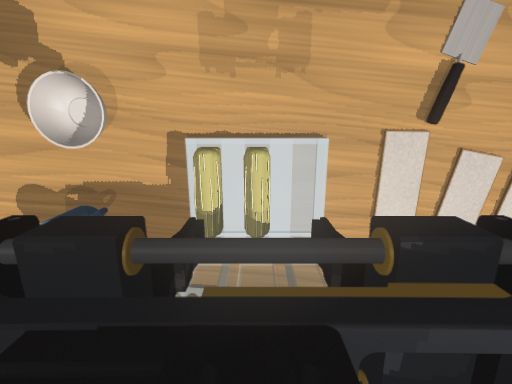

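View pics/t8.png

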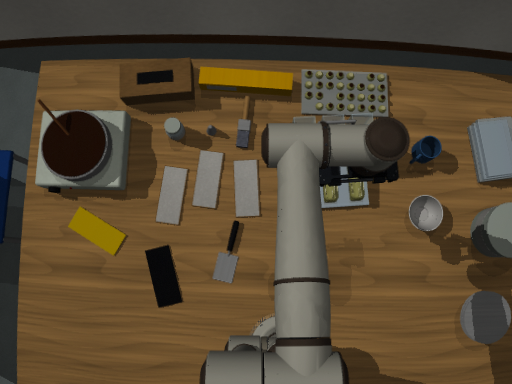

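```bash
cat >> h.py <<'E'
def logs(im,m,z=0.042,box=None):
    hsv=cv2.cvtColor(im,cv2.COLOR_BGR2HSV)
    mask=((hsv[...,0]>18)&(hsv[...,0]<40)&(hsv[...,1]>70)).astype(np.uint8)
    if box: k=np.zeros_like(mask);k[box[1]:box[3],box[0]:box[2]]=1;mask&=k
    mask=cv2.morphologyEx(mask,cv2.MORPH_OPEN,np.ones((3,3)))
    n,l,st,c=cv2.connectedComponentsWithStats(mask)
    for i in range(1,n):
        if st[i,4]<600: continue
        cnt=cv2.findContours((l==i).astype(np.uint8),cv2.RETR_EXTERNAL,cv2.CHAIN_APPROX_NONE)[0][0].reshape(-1,2)
        W=plane(m,cnt,z)[:,:2].astype(np.float32)
        r=cv2.minAreaRect(W*1000)
        print('log',st[i],np.round(r[0],1),np.round(r[1],1),round(r[2],1))
E
python3 - <<'E'
from h import *
m=camera_model('wrist');im=cv2.imread('pics/w8.png')
logs(im,m,box=(180,130,340,240))
for p in [(187,138),(329,138.5)]: print(plane(m,[p],.017)[0].round(4))
for r in (160,190,215): print(r,[tuple(v) for v in im[r,185:280:1].tolist()][::8])
g=im[120:240,170:345]; cv2.imwrite('pics/w8z.png',cv2.resize(g,None,fx=4.5,fy=4.5,interpolation=cv2.INTER_CUBIC))
E
```

```text
log [ 194  147   28   91 2017] [ 557.6 -226. ] [164.9  47.2] 5.3
log [ 244  147   26   91 1976] [ 549.5 -139.9] [165.1  43.8] 6.0
[ 0.4653 -0.2723  0.017 ]
[ 0.4424 -0.0208  0.017 ]
160 [(73, 104, 131), (102, 132, 136), (116, 183, 194), (121, 192, 203), (112, 177, 186), (206, 205, 201), (206, 205, 201), (206, 205, 201), (85, 129, 136), (112, 168, 177), (116, 183, 193), (207, 205, 201)]
190 [(69, 104, 133), (199, 201, 196), (140, 192, 206), (125, 194, 205), (86, 131, 138), (206, 205, 201), (208, 206, 201), (208, 207, 202), (87, 127, 133), (123, 190, 200), (108, 166, 173), (208, 207, 203)]
215 [(68, 103, 132), (203, 201, 197), (74, 112, 119), (75, 112, 117), (69, 98, 103), (207, 206, 200), (207, 206, 201), (207, 206, 201), (82, 121, 126), (113, 168, 177), (111, 173, 182), (210, 206, 202)]
```

View pics/w8z.png

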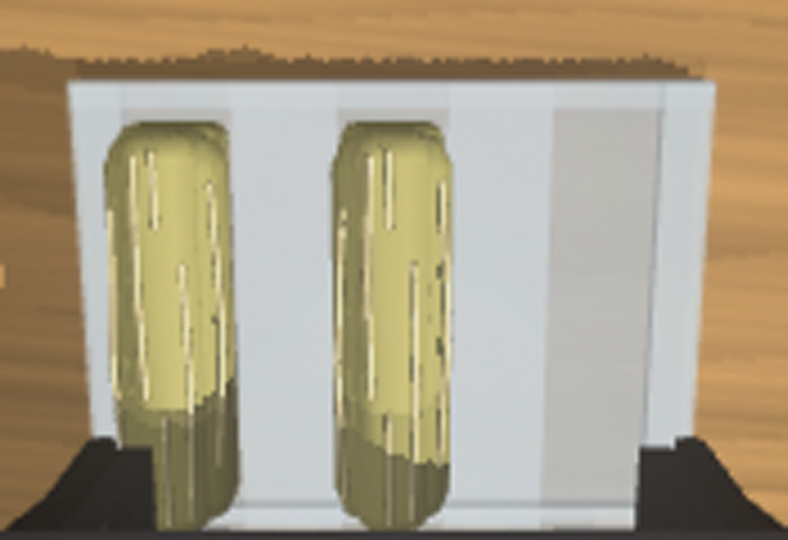

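```bash
python3 - <<'E'
from h import *
s=read_state(); m,im=snap('scene'); r=R.from_rotvec(s['eef_rot'])
pts=[]
for d in (0,0.006,0.025):
  for yy in (-0.035,0,0.035,-.05,.05):
    pts.append(s['position']+r.apply([d,yy,0]))
p=proj(m,pts); print(p.round(1))
c=p[0]; x0,y0=int(c[0])-50,int(c[1])-50
z=cv2.resize(im[max(y0,0):y0+100,max(x0,0):x0+100],None,fx=6,fy=6,interpolation=cv2.INTER_CUBIC)
for k,q in enumerate(p):
    col=[(0,255,0),(255,0,255),(0,0,255)][k//5]
    cv2.circle(z,(int((q[0]-max(x0,0)+.5)*6),int((q[1]-max(y0,0)+.5)*6)),3,col,-1)
cv2.imwrite('pics/tip.png',z)
E
```

```text
[[165.  113.6]
 [175.6 115.7]
 [186.4 117.8]
 [160.5 112.7]
 [191.  118.7]
 [165.4 115.3]
 [176.  117.3]
 [186.7 119.4]
 [160.9 114.4]
 [191.3 120.3]
 [166.6 120.4]
 [177.  122.5]
 [187.6 124.6]
 [162.1 119.5]
 [192.2 125.5]]
```

View pics/tip.png

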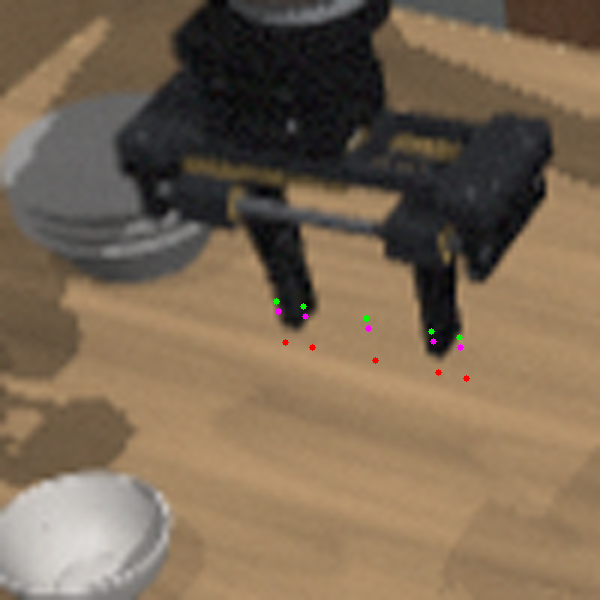

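```bash
python3 - <<'E'
from h import *
delta((0.5171,-0.1419,0.10),tooldown(np.radians(95.3)))
E
```

```text
turn deg [ 0.03 -0.02 -0.01] shift mm [ 2.431e+02 -2.000e-01  1.740e+01]
```

```bash
python3 -m pendant '[0,0,0,60,0,5,0.2,0,0,0,120,0,10,0.2,0,0,0,180,0,17,0.2,0,0,0,220,0,17,0.2,0,0,0,243,0,17,0.2]' 12;python3 -m pendant '[0,0,0,0,0,0,0.2]';python3 - <<'E'
from h import *
m,im=snap('wrist','w9')
delta((0.5171,-0.1419,0.04),tooldown(np.radians(95.3)))
E
```

```text
time_s: 14.15
position: [0.5158, -0.1417, 0.0977]
eef_rot: [-0.072, 1.574, 0.073]
contact_force: [0.2, -0.6, 0.5]
finger_gap: 0.0694
time_s: 14.28
position: [0.5158, -0.1418, 0.0985]
eef_rot: [-0.072, 1.574, 0.072]
contact_force: [-0.6, -0.0, 0.4]
finger_gap: 0.0699
turn deg [-0.02 -0.07  0.02] shift mm [60.1 -0.   0.1]
```

View pics/w9.png

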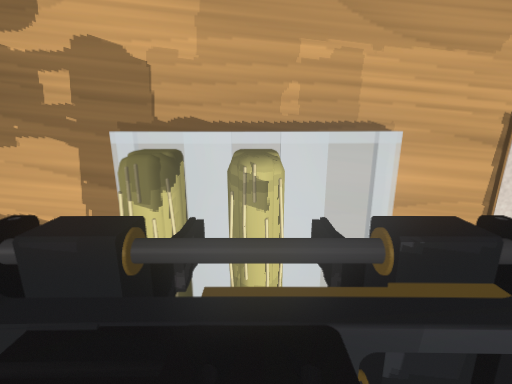

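```bash
python3 -m pendant '[0,0,0,25,0,0,0.2,0,0,0,40,0,0,0.2,0,0,0,50,0,0,0.2]' 12;python3 -m pendant '[0,0,0,4,0,0,0.2,0,0,0,8,0,0,0.2,0,0,0,8,0,0,0.2]';python3 -m pendant '[0,0,0,0,0,0,1,0,0,0,0,0,0,1,0,0,0,0,0,0,1,0,0,0,0,0,0,1]' 12;python3 -m pendant '[0,0,0,0,0,0,1]'; python3 - <<'E'
from h import *
s=read_state();print(s['torque'],s['contact_force'],s['position'])
E
```

```text
time_s: 14.7
position: [0.5176, -0.1418, 0.0505]
eef_rot: [-0.072, 1.569, 0.072]
contact_force: [-0.6, -0.4, 0.1]
finger_gap: 0.0696
time_s: 15.08
position: [0.5172, -0.1418, 0.0424]
eef_rot: [-0.071, 1.569, 0.071]
contact_force: [0.6, -0.1, -0.0]
finger_gap: 0.0696
time_s: 15.58
position: [0.5171, -0.1419, 0.0425]
eef_rot: [-0.071, 1.57, 0.071]
contact_force: [0.5, -0.2, 1.2]
finger_gap: 0.0462
time_s: 15.7
position: [0.5171, -0.1418, 0.0425]
eef_rot: [-0.071, 1.569, 0.071]
contact_force: [-0.3, -0.9, 1.3]
finger_gap: 0.0457
[-0.14549757  0.03111314 -0.07088411] [-0.32777217 -0.90707968  1.33471147] [ 0.51712851 -0.14184875  0.04249907]
```

```bash
python3 -m pendant '[0,0,0,-3,0,0,1,0,0,0,-6,0,0,1,0,0,0,-9,0,0,1,0,0,0,-12,0,0,1,0,0,0,-12,0,0,1]'; python3 - <<'E'
from h import *
for i in range(4):
    s=read_state();print(s['torque'].round(3),s['contact_force'].round(2),s['position'].round(4),s['finger_gap'])
    m,im=snap('wrist','w10' if i==0 else None)
m,im=snap('scene','s10')
cv2.imwrite('pics/s10z.png',cv2.resize(im[120:260,110:280],None,fx=4,fy=4,interpolation=cv2.INTER_CUBIC))
E
```

```text
time_s: 16.32
position: [0.5171, -0.1417, 0.0546]
eef_rot: [-0.071, 1.569, 0.071]
contact_force: [0.6, -1.0, -1.7]
finger_gap: 0.0458
[ 0.082 -0.209  0.039] [ 0.6  -1.   -1.65] [ 0.5171 -0.1417  0.0546] 0.0458104296667901
[ 0.11  -0.189  0.019] [ 0.43 -0.56 -0.95] [ 0.517  -0.1417  0.0544] 0.045643715467617876
[ 0.204 -0.174  0.055] [ 0.59  0.28 -2.78] [ 0.5169 -0.1417  0.0543] 0.04567260093178894
[ 0.079 -0.148 -0.01 ] [ 0.12  0.66 -1.96] [ 0.5169 -0.1417  0.0543] 0.04532572964924184
```

View pics/s10z.png

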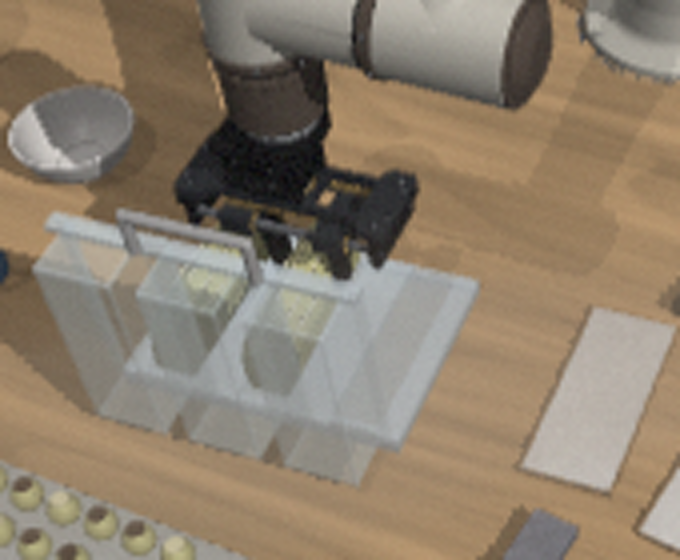

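View pics/w10.png

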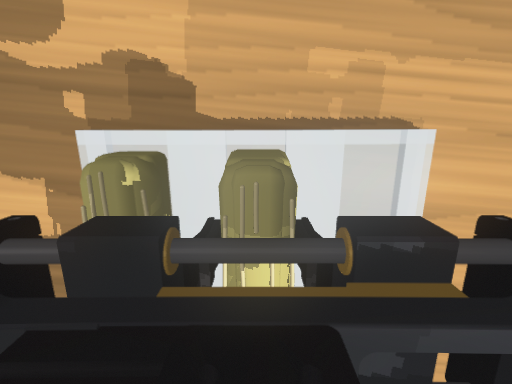

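```bash
cat >> h.py <<'E'
def avg(n=10):
    a=[]
    for i in range(n):
        s=read_state(); a.append(np.r_[s['contact_force'],s['torque']]); read_camera('top')
    a=np.array(a); print('F',a[:,:3].mean(0).round(2),'T',a[:,3:].mean(0).round(3),'sd',a.std(0).round(2)); return a.mean(0)
E
python3 -m pendant '[0,0,0,-3,0,0,1,0,0,0,-6,0,0,1,0,0,0,-6,0,0,1]'; python3 - <<'E'
from h import *
avg()
m,im=snap('wrist','w11');m,im=snap('scene','s11')
cv2.imwrite('pics/s11z.png',cv2.resize(im[170:240,150:230],None,fx=7,fy=7,interpolation=cv2.INTER_CUBIC))
E
```

```text
time_s: 16.95
position: [0.5172, -0.1418, 0.0607]
eef_rot: [-0.071, 1.569, 0.071]
contact_force: [0.5, 0.1, -2.0]
finger_gap: 0.0454
F [ 0.48 -0.22 -2.14] T [ 0.038 -0.21  -0.016] sd [0.35 0.41 0.55 0.03 0.04 0.03]
```

View pics/s11z.png

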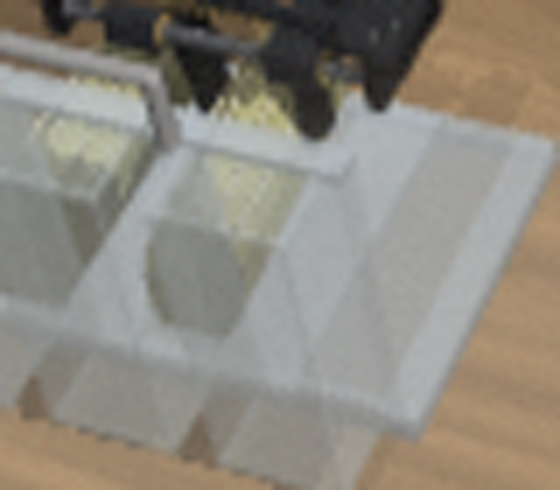

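View pics/w11.png

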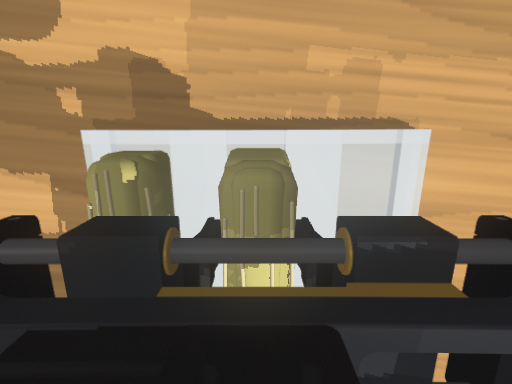

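```bash
python3 -m pendant '[0,0,0,5,0,0,1,0,0,0,10,0,0,1,0,0,0,14,0,0,1,0,0,0,18,0,0,1,0,0,0,18,0,0,1]';python3 -m pendant '[0,0,0,0,0,0,0.28,0,0,0,0,0,0,0.28,0,0,0,0,0,0,0.28]';python3 -m pendant '[0,0,0,0,0,20,0.28,0,0,0,0,0,40,0.28,0,0,0,0,0,64,0.28,0,0,0,0,0,64,0.28]'; python3 - <<'E'
from h import *
avg(5)
E
```

```text
time_s: 18.18
position: [0.5172, -0.1418, 0.0423]
eef_rot: [-0.072, 1.57, 0.071]
contact_force: [-2.1, 0.7, 1.3]
finger_gap: 0.0454
time_s: 18.55
position: [0.5177, -0.1417, 0.0425]
eef_rot: [-0.072, 1.568, 0.071]
contact_force: [0.2, 0.9, 0.1]
finger_gap: 0.061
time_s: 19.05
position: [0.5825, -0.1358, 0.0423]
eef_rot: [-0.072, 1.568, 0.072]
contact_force: [-0.9, -0.1, -0.4]
finger_gap: 0.0627
F [-0.24 -0.09 -0.74] T [ 0.059 -0.143  0.003] sd [0.5  0.37 0.19 0.03 0.04 0.02]
```

```bash
python3 -m pendant '[0,0,0,0,0,0,1,0,0,0,0,0,0,1,0,0,0,0,0,0,1,0,0,0,0,0,0,1]' 12;python3 -m pendant '[0,0,0,-4,0,0,1,0,0,0,-8,0,0,1,0,0,0,-12,0,0,1,0,0,0,-14,0,0,1,0,0,0,-14,0,0,1]'; python3 - <<'E'
from h import *
avg(10)
m,im=snap('wrist','w12');m,im=snap('scene','s12')
cv2.imwrite('pics/s12z.png',cv2.resize(im[170:240,150:230],None,fx=7,fy=7,interpolation=cv2.INTER_CUBIC))
E
```

```text
time_s: 19.8
position: [0.5807, -0.136, 0.0424]
eef_rot: [-0.071, 1.57, 0.071]
contact_force: [-0.4, 0.3, 1.4]
finger_gap: 0.0459
time_s: 20.42
position: [0.5809, -0.1359, 0.0565]
eef_rot: [-0.071, 1.569, 0.071]
contact_force: [1.0, -0.3, -4.2]
finger_gap: 0.0456
F [-0.19 -0.13 -3.86] T [ 0.058 -0.157  0.002] sd [0.49 0.6  0.5  0.02 0.04 0.02]
```

View pics/s12z.png

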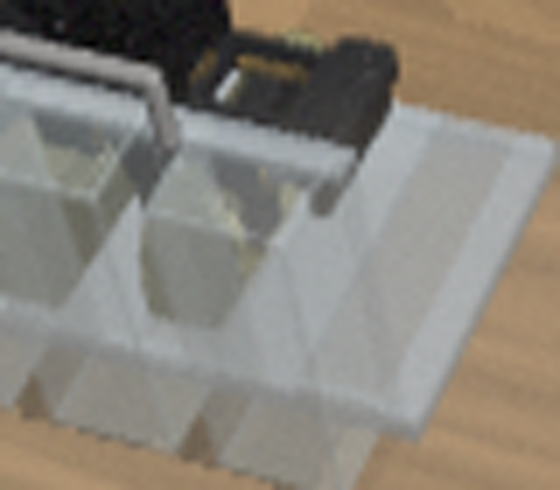

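View pics/w12.png

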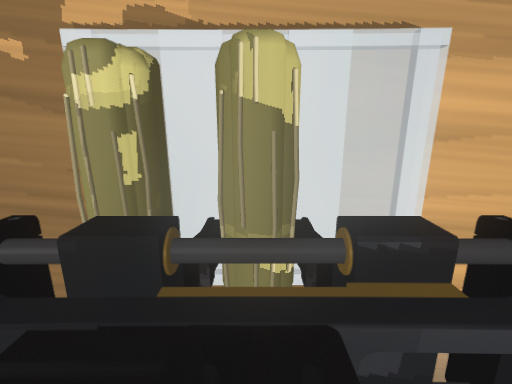

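```bash
python3 -m pendant '[0,0,0,-4,0,0,1,0,0,0,-8,0,0,1,0,0,0,-12,0,0,1,0,0,0,-12,0,0,1]'; python3 - <<'E'
from h import *
avg(6)
m,im=snap('wrist','w13');m,im=snap('scene','s13')
cv2.imwrite('pics/s13z.png',cv2.resize(im[160:240,150:230],None,fx=7,fy=7,interpolation=cv2.INTER_CUBIC))
E
```

```text
time_s: 21.52
position: [0.5812, -0.136, 0.069]
eef_rot: [-0.071, 1.568, 0.071]
contact_force: [0.3, -0.3, -3.8]
finger_gap: 0.046
F [ 0.08  0.32 -4.05] T [ 0.062 -0.155 -0.007] sd [0.27 0.29 0.41 0.01 0.03 0.02]
```

View pics/s13z.png

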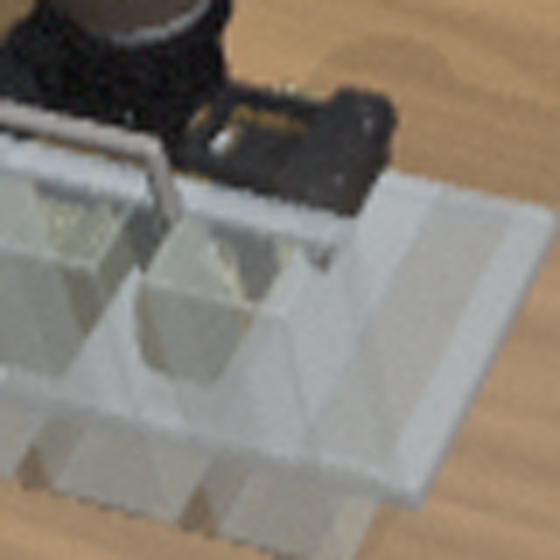

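View pics/w13.png

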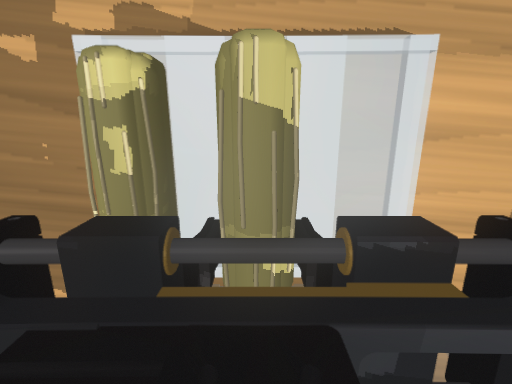

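```bash
python3 -m pendant '[0,0,0,-20,0,0,1,0,0,0,-40,0,0,1,0,0,0,-60,0,0,1,0,0,0,-80,0,0,1,0,0,0,-90,0,-10,1]' 13; python3 - <<'E'
from h import *
boards('t14')
a=np.radians(-5.7)
delta(np.r_[np.array([.5365,.257])+.032*np.array([np.cos(a),np.sin(a)]),0.16],tooldown(a+np.pi/2))
E
```

```text
time_s: 22.55
position: [0.5714, -0.1368, 0.1593]
eef_rot: [-0.072, 1.568, 0.071]
contact_force: [-0.2, -0.5, -3.5]
finger_gap: 0.0458
[207.4 178.8] 1216 rect [536.5 256.8] [ 73.2 184.5] long-axis deg -5.7 centroid [0.5352 0.2567]
[245.8 187.8] 1250 rect [509.6 128.9] [183.7  74.3] long-axis deg 4.4 centroid [0.5086 0.1287]
[171. 195.] 1231 rect [479.2 374.8] [ 74.6 184.9] long-axis deg -6.4 centroid [0.478 0.375]
[288.8 234.7] 1294 rect [357.1 -14.4] [143.2 112.2] long-axis deg 8.4 centroid [ 0.3586 -0.0156]
turn deg [ 1.089e+01  4.000e-02 -1.000e-02] shift mm [2.000e-01 3.893e+02 3.410e+01]
```

```bash
python3 -m pendant '[0,0,0,0,20,2,1,2,0,0,0,55,5,1,4,0,0,0,100,9,1,6,0,0,0,145,13,1,8,0,0,0,190,17,1]'; python3 -m pendant '[2,0,0,0,44,1,1,3,0,0,0,88,1,1,3,0,0,0,130,1,1]'; python3 - <<'E'
from h import *
boards('t15')
m,im=snap('wrist','w15')
a=np.radians(-5.7)
delta(np.r_[np.array([.5365,.257])+.032*np.array([np.cos(a),np.sin(a)]),0.16],tooldown(a+np.pi/2))
E
```

```text
time_s: 23.22
position: [0.5695, 0.056, 0.1573]
eef_rot: [0.039, 1.572, -0.039]
contact_force: [-0.1, -0.1, -3.2]
finger_gap: 0.0454
time_s: 23.6
position: [0.5767, 0.1859, 0.1571]
eef_rot: [0.078, 1.571, -0.08]
contact_force: [0.3, -0.4, -4.1]
finger_gap: 0.0461
[206.3 183.1] 815 rect [520.2 261.8] [ 69.1 155.6] long-axis deg -0.8 centroid [0.5208 0.2596]
[245.9 191. ] 1108 rect [499.9 128.2] [164.2  74.3] long-axis deg 4.4 centroid [0.4983 0.1282]
[197.4 254.5] 1294 rect [283.8 275.9] [144.6 112.1] long-axis deg 29.1 centroid [0.2857 0.2789]
turn deg [ 0.18 -0.02 -0.03] shift mm [ -2.9  64.4 -15.3]
```

View pics/w15.png

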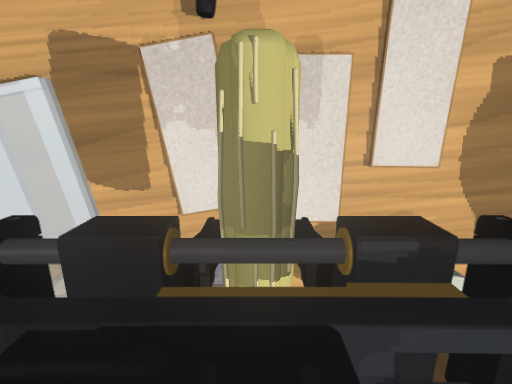

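```bash
python3 -m pendant '[0,0,0,0,22,-5,1,0,0,0,0,44,-10,1,0,0,0,0,64,-15,1,0,0,0,20,64,-15,1,0,0,0,40,64,-15,1]'; python3 -m pendant '[0,0,0,10,0,0,1,0,0,0,15,0,0,1,0,0,0,15,0,0,1]'; python3 - <<'E'
from h import *
s=read_state();print(s['position'],s['torque'])
m,im=snap('wrist','w16')
boards('t16')
a=np.radians(-5.7)
delta(np.r_[np.array([.5365,.257])+.032*np.array([np.cos(a),np.sin(a)]),0.10],tooldown(a+np.pi/2))
E
```

```text
time_s: 24.32
position: [0.5692, 0.2501, 0.118]
eef_rot: [0.079, 1.569, -0.078]
contact_force: [0.2, 0.2, -3.9]
finger_gap: 0.0457
time_s: 24.7
position: [0.5696, 0.249, 0.1035]
eef_rot: [0.079, 1.569, -0.079]
contact_force: [-0.2, 0.2, -4.0]
finger_gap: 0.0458
[0.56962785 0.24903274 0.10350529] [ 0.06540268 -0.2179976   0.00617564]
[144.9 194.6] 2127 rect [473.1 450.6] [268.3 137.1] long-axis deg 36.8 centroid [0.4767 0.4631]
[174.2 248.8] 1029 rect [299.9 353.4] [125.3 110.6] long-axis deg 36.5 centroid [0.3016 0.3558]
turn deg [-0.09  0.07 -0.05] shift mm [ 4.1  4.5 -2. ]
```

View pics/w16.png

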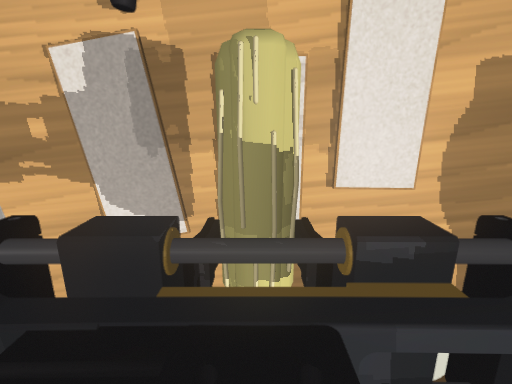

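```bash
python3 - <<'E'
from h import *
m=camera_model('wrist'); im=cv2.imread('pics/w16.png')
for r in (60,100,150,200): print(r,im[r,292:320].mean(1).round().astype(int), )
P=plane(m,[(306,57),(303.5,120),(300,200)],.005); print(P.round(4))
# expected board corners
a=np.radians(-5.7);R2=np.array([[np.cos(a),-np.sin(a)],[np.sin(a),np.cos(a)]])
C=(R2@np.array([[-.095,.04],[.095,.04],[-.095,-.04]]).T).T+[.5365,.257]
print(C,proj(m,np.c_[C,[.005]*3]))
d=P[2]-P[0];print(np.degrees(np.arctan2(d[1],d[0])))
E
```

```text
60 [170 170 169 169 170 172 166 166 211 218 217 211 212 186 143 132 140 142
 141 141 141 141 141 140 141 140 140 140]
100 [ 97 124 150 187 203 201 158 171 206 207 208 212 145 131 144 147 147 146
 147 146 146 146 146 145 145 145 145 145]
150 [ 91 144 129 159 191 211 199 209 213 214 137 132 163 164 164 164 164 165
 165 165 166 165 165 165 162 159 156 145]
200 [ 98 131 134 125 109 192 218 212 133 139 161 161 161 161 161 161 160 160
 160 161 161 161 161 162 161 161 161 161]
[[0.4494 0.3044 0.005 ]
 [0.5023 0.2993 0.005 ]
 [0.5791 0.2915 0.005 ]]
[[0.44594251 0.3062376 ]
 [0.63500307 0.28736685]
 [0.43799693 0.22663315]] [[307.86890055  52.362287  ]
 [299.34029122 251.10764681]
 [216.33647708  52.45525265]]
-5.701700807782264
```

```bash
python3 -m pendant '[0,0,0,15,2,0,1,0,0,0,30,4,0,1,0,0,0,42,4,0,1,0,0,0,52,4,0,1,0,0,0,58,4,0,1]'; python3 -m pendant '[0,0,0,2,0,0,1,0,0,0,4,0,0,1,0,0,0,4,0,0,1]'
```

```text
time_s: 25.42
position: [0.5696, 0.2527, 0.0443]
eef_rot: [0.079, 1.57, -0.08]
contact_force: [0.6, -0.1, -4.6]
finger_gap: 0.0458
time_s: 25.8
position: [0.57, 0.2529, 0.0416]
eef_rot: [0.08, 1.569, -0.079]
contact_force: [-0.1, 0.4, -4.1]
finger_gap: 0.0455
```

```bash
python3 -m pendant '[0,0,0,1,0,0,1,0,0,0,1,0,0,1]';python3 -m pendant '[0,0,0,1,0,0,1,0,0,0,1,0,0,1]'
```

```text
time_s: 26.05
position: [0.5698, 0.2529, 0.0405]
eef_rot: [0.08, 1.569, -0.079]
contact_force: [1.4, -0.0, -4.1]
finger_gap: 0.0459
time_s: 26.3
position: [0.57, 0.253, 0.0395]
eef_rot: [0.079, 1.569, -0.079]
contact_force: [1.0, 0.3, -2.5]
finger_gap: 0.0458
```

```bash
python3 -m pendant '[0,0,0,0.7,0,0,1,0,0,0,0.7,0,0,1]'; python3 -m pendant '[0,0,0,0,0,0,0.4,0,0,0,0,0,0,0.3,0,0,0,0,0,0,0.2,0,0,0,0,0,0,0.2]';python3 -m pendant '[0,0,0,-15,0,0,0.2,0,0,0,-40,0,0,0.2,0,0,0,-80,0,0,0.2,0,0,0,-130,0,0,0.2,0,0,0,-180,0,0,0.2]'; python3 - <<'E'
from h import *
m,im=snap('wrist','w17');m,im=snap('scene','s17')
cv2.imwrite('pics/s17z.png',cv2.resize(im[170:290,220:380],None,fx=4.5,fy=4.5,interpolation=cv2.INTER_CUBIC))
E
```

```text
time_s: 26.55
position: [0.57, 0.2529, 0.0394]
eef_rot: [0.079, 1.569, -0.079]
contact_force: [-2.5, -1.3, 2.6]
finger_gap: 0.0456
time_s: 27.05
position: [0.5699, 0.2529, 0.0385]
eef_rot: [0.079, 1.569, -0.079]
contact_force: [-1.2, -0.2, -0.6]
finger_gap: 0.0676
time_s: 27.68
position: [0.5698, 0.2527, 0.2215]
eef_rot: [0.08, 1.568, -0.079]
contact_force: [0.1, 0.2, 0.1]
finger_gap: 0.0694
```

View pics/s17z.png

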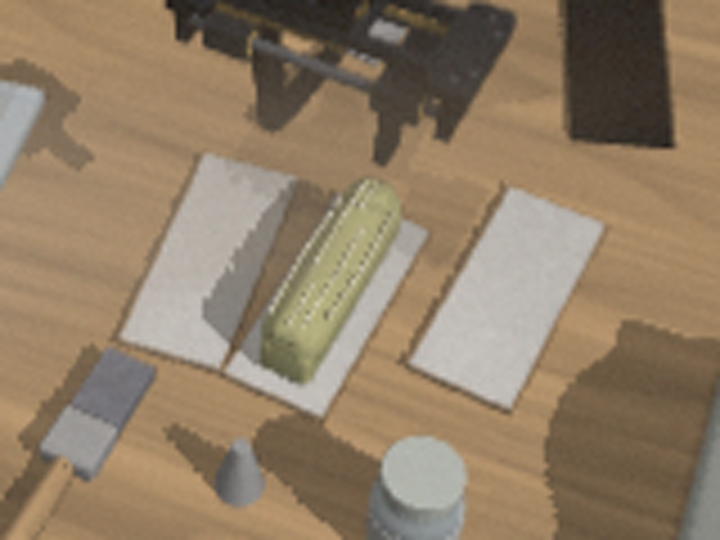

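View pics/w17.png

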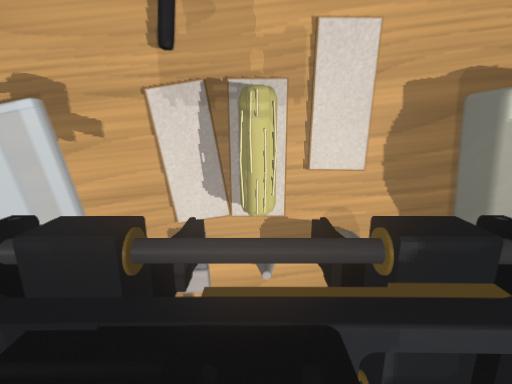

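```bash
python3 - <<'E'
from h import *
m=camera_model('wrist'); im=cv2.imread('pics/w17.png')
logs(im,m,0.038,(225,70,300,216))
P=plane(m,[(228,78.5),(287.5,78.5),(285,215.5),(231,215.5)],.005);print(P.round(4),P.mean(0))
L=plane(m,[(146,89),(205.5,80),(228.5,214),(179,221)],.005);print(L.round(4),L.mean(0))
boards('t17')
E
```

```text
log [ 239   85   38  131 4209] [544.1 259.4] [ 46.6 166.9] 84.6
[[0.4453 0.2302 0.005 ]
 [0.453  0.3083 0.005 ]
 [0.6437 0.2913 0.005 ]
 [0.6354 0.2102 0.005 ]] [0.54432867 0.26001983 0.005     ]
[[0.4478 0.1206 0.005 ]
 [0.4443 0.2005 0.005 ]
 [0.6326 0.2068 0.005 ]
 [0.6361 0.131  0.005 ]] [0.5401852  0.16471677 0.005     ]
[238.5 181.8] 920 rect [533.1 158.3] [184.   65.5] long-axis deg 1.8 centroid [0.5279 0.1535]
[174.1 184.2] 711 rect [503.3 371.9] [ 73.9 136.5] long-axis deg -6.1 centroid [0.5144 0.3668]
[183.9 270.6] 1503 rect [232.3 318.2] [155.8 115.7] long-axis deg 36.4 centroid [0.2321 0.321 ]
```

View pics/t17.png

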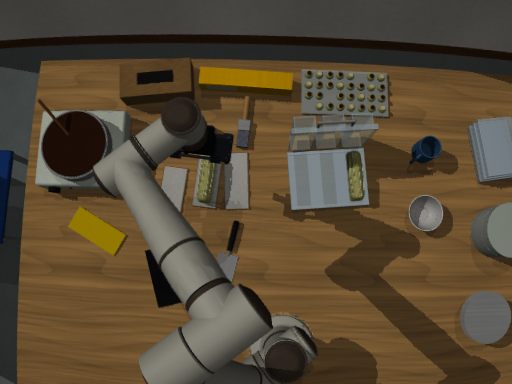

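```bash
python3 - <<'E'
from h import *
delta((0.5251,-0.2279,0.15),tooldown(np.radians(95.3)))
E
```

```text
turn deg [-11.08   0.44  -0.31] shift mm [  70.8 -484.4    1.9]
```

```bash
python3 -m pendant '[-2,0,0,0,-50,0,0.2,-4,0,0,0,-110,0,0.2,-6,0,0,0,-170,0,0.2,-8,0,0,0,-230,0,0.2,-11,0,0,10,-290,1,0.2]';python3 -m pendant '[0,0,0,10,-50,10,0.2,0,0,0,20,-100,20,0.2,0,0,0,30,-140,30,0.2,0,0,0,45,-180,38,0.2,0,0,0,60,-190,38,0.2]'; python3 - <<'E'
from h import *
m,im=snap('wrist','w18')
delta((0.5251,-0.2279,0.10),tooldown(np.radians(95.3)))
logs(im,m,0.042,(150,60,330,216))
E
```

```text
time_s: 28.45
position: [0.5411, -0.0375, 0.209]
eef_rot: [-0.073, 1.568, 0.073]
contact_force: [0.4, 0.5, 0.1]
finger_gap: 0.0697
time_s: 29.08
position: [0.5963, -0.2236, 0.147]
eef_rot: [-0.069, 1.571, 0.069]
contact_force: [-0.2, 0.7, -0.8]
finger_gap: 0.0697
turn deg [-0.28 -0.33 -0.12] shift mm [ 44.9   1.2 -69.5]
log [ 234   64   50  152 6553] [ 546.9 -227. ] [143.9  45.7] 5.2
```

View pics/w18.png

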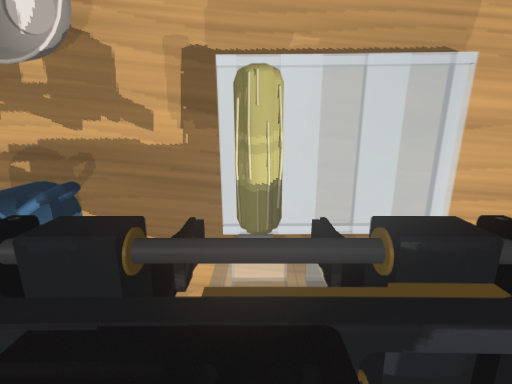

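```bash
python3 -m pendant '[0,0,0,20,1,-7,0.2,0,0,0,45,1,-7,0.2,0,0,0,60,1,-7,0.2,0,0,0,80,1,-7,0.2,0,0,0,92,1,-7,0.2]' 12;python3 - <<'E'
from h import *
delta((.589,-.223,.0425),tooldown(np.radians(95.3)))
E
```

```text
time_s: 29.75
position: [0.5893, -0.2204, 0.0559]
eef_rot: [-0.072, 1.571, 0.072]
contact_force: [-0.1, -0.3, 0.2]
finger_gap: 0.07
turn deg [-0.05 -0.06 -0.02] shift mm [13.4 -2.5 -0.5]
```

```bash
python3 -m pendant '[0,0,0,6,-2,0,0.2,0,0,0,11,-2,0,0.2,0,0,0,13,-2,0,0.2]';python3 - <<'E'
from h import *
avg(10)
E
python3 -m pendant '[0,0,0,0,0,0,1,0,0,0,0,0,0,1,0,0,0,0,0,0,1,0,0,0,0,0,0,1,0,0,0,0,0,0,1]' 12;python3 -m pendant '[0,0,0,-4,0,0,1,0,0,0,-8,0,0,1,0,0,0,-12,0,0,1,0,0,0,-14,0,0,1,0,0,0,-14,0,0,1]'; python3 - <<'E'
from h import *
m,im=snap('wrist','w19')
avg(10)
E
```

```text
time_s: 30.12
position: [0.5899, -0.2232, 0.0438]
eef_rot: [-0.071, 1.569, 0.071]
contact_force: [1.0, -0.1, -0.2]
finger_gap: 0.0698
F [ 0.04 -0.14  0.12] T [ 0.046 -0.144 -0.004] sd [0.43 0.54 0.3  0.02 0.02 0.03]
time_s: 31.25
position: [0.5898, -0.2231, 0.0436]
eef_rot: [-0.071, 1.57, 0.071]
contact_force: [0.3, -0.2, -0.1]
finger_gap: 0.0456
time_s: 31.88
position: [0.5899, -0.2231, 0.0579]
eef_rot: [-0.071, 1.569, 0.071]
contact_force: [-0.8, -0.3, -1.8]
finger_gap: 0.046
F [-0.16  0.04 -1.73] T [ 0.111 -0.144 -0.007] sd [0.41 0.45 0.57 0.03 0.05 0.02]
```

View pics/w19.png

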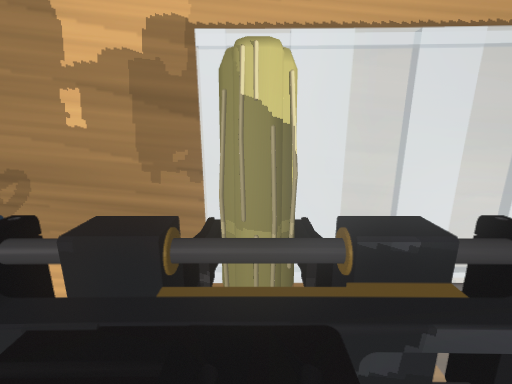

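```bash
python3 -m pendant '[0,0,0,4,0,0,1,0,0,0,8,0,0,1,0,0,0,12,0,0,1,0,0,0,14,0,0,1,0,0,0,14,0,0,1]';python3 -m pendant '[0,0,0,0,0,0,0.28,0,0,0,0,0,0,0.28,0,0,0,0,0,0,0.28]';python3 -m pendant '[0,0,0,0,0,-20,0.28,0,0,0,0,0,-42,0.28,0,0,0,1,0,-65,0.28,0,0,0,1,0,-65,0.28]'; python3 - <<'E'
from h import *
avg(10);print(read_state()['position'])
E
python3 -m pendant '[0,0,0,0,0,0,1,0,0,0,0,0,0,1,0,0,0,0,0,0,1,0,0,0,0,0,0,1,0,0,0,0,0,0,1]' 12;python3 -m pendant '[0,0,0,-4,0,0,1,0,0,0,-8,0,0,1,0,0,0,-12,0,0,1,0,0,0,-14,0,0,1,0,0,0,-14,0,0,1]'; python3 - <<'E'
from h import *
m,im=snap('wrist','w20');m,im=snap('scene','s20')
cv2.imwrite('pics/s20z.png',cv2.resize(im[160:240,120:220],None,fx=7,fy=7,interpolation=cv2.INTER_CUBIC))
avg(10)
E
```

```text
time_s: 33.05
position: [0.5899, -0.2232, 0.0439]
eef_rot: [-0.072, 1.569, 0.071]
contact_force: [1.5, 0.6, 1.6]
finger_gap: 0.0458
time_s: 33.42
position: [0.5891, -0.2232, 0.0433]
eef_rot: [-0.071, 1.571, 0.071]
contact_force: [1.6, 0.1, 0.2]
finger_gap: 0.061
time_s: 33.92
position: [0.5232, -0.2291, 0.0426]
eef_rot: [-0.07, 1.571, 0.071]
contact_force: [0.4, -0.8, -0.1]
finger_gap: 0.0624
F [ 0.26 -0.2  -0.33] T [ 0.064 -0.168  0.008] sd [0.3  0.37 0.54 0.03 0.04 0.03]
[ 0.52526191 -0.22897248  0.04249922]
time_s: 35.05
position: [0.525, -0.2291, 0.0426]
eef_rot: [-0.071, 1.57, 0.071]
contact_force: [-0.3, -0.7, -0.1]
finger_gap: 0.0461
time_s: 35.67
position: [0.5251, -0.2291, 0.0568]
eef_rot: [-0.071, 1.569, 0.071]
contact_force: [0.4, -0.2, -3.8]
finger_gap: 0.0458
F [ 0.17  0.37 -4.02] T [ 0.06  -0.172  0.012] sd [0.4  0.46 0.42 0.03 0.02 0.03]
```

View pics/w20.png

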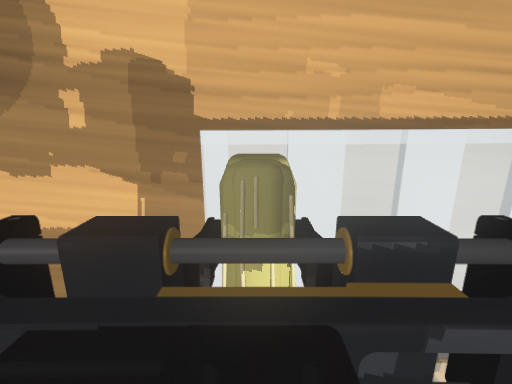

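```bash
python3 -m pendant '[0,0,0,-4,0,0,1,0,0,0,-8,0,0,1,0,0,0,-12,0,0,1,0,0,0,-12,0,0,1]' 13; python3 - <<'E'
from h import *
m,im=snap('wrist','w21');avg(6)
a=cv2.imread('pics/w20.png')
v=np.hstack([a[130:300,190:330],im[130:300,190:330]])
cv2.imwrite('pics/cmp.png',cv2.resize(v,None,fx=2.8,fy=2.8))
m,im=snap('scene','s21')
cv2.imwrite('pics/s21z.png',cv2.resize(im[150:240,120:220],None,fx=6,fy=6,interpolation=cv2.INTER_CUBIC))
E
```

```text
time_s: 36.78
position: [0.5254, -0.2291, 0.0692]
eef_rot: [-0.072, 1.568, 0.071]
contact_force: [-0.2, 0.2, -3.2]
finger_gap: 0.046
F [-0.22  0.2  -4.14] T [ 0.042 -0.155 -0.013] sd [0.39 0.42 0.59 0.04 0.02 0.02]
```

View pics/cmp.png

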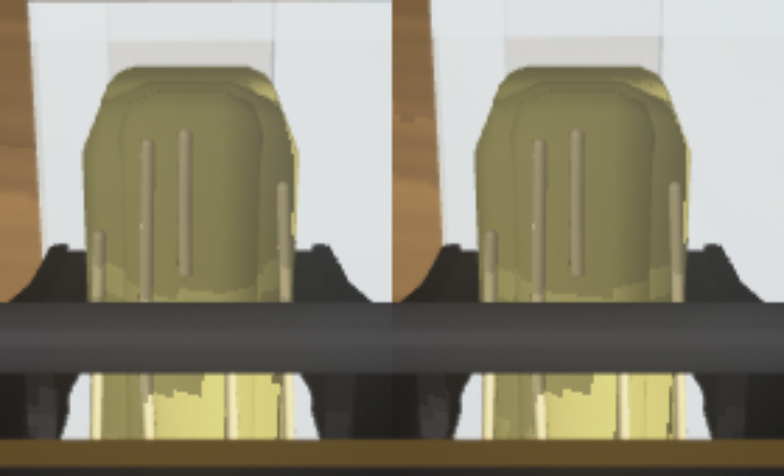

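View pics/s21z.png

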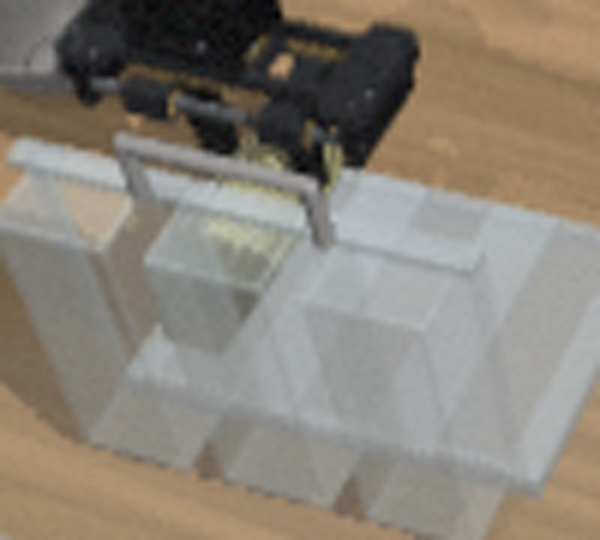

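```bash
python3 -m pendant '[0,0,0,-20,0,0,1,0,0,0,-45,0,0,1,0,0,0,-70,0,0,1,0,0,0,-90,0,0,1,0,0,0,-100,0,-5,1]'; python3 - <<'E'
from h import *
boards('t22')
a=np.radians(-6.3)
delta(np.r_[np.array([.4795,.375])-.032*np.array([np.cos(a),np.sin(a)]),0.17],tooldown(a+np.pi/2))
E
```

```text
time_s: 37.8
position: [0.5204, -0.2295, 0.1697]
eef_rot: [-0.072, 1.568, 0.071]
contact_force: [0.1, -0.0, -4.3]
finger_gap: 0.0459
[237.8 180.6] 980 rect [533.  162.9] [183.8  73.7] long-axis deg 3.6 centroid [0.532  0.1559]
[171. 195.] 1227 rect [479.3 374.9] [ 74.4 184.9] long-axis deg -6.4 centroid [0.478  0.3751]
turn deg [11.51  0.1   0.02] shift mm [ 1.000e-01  6.122e+02 -1.660e+01]
```

```bash
python3 -m pendant '[1,0,0,0,20,0,1,2,0,0,0,55,-1,1,3,0,0,0,100,-3,1,4,0,0,0,145,-4,1,5,0,0,0,190,-5,1]'; python3 -m pendant '[1,0,0,0,45,-3,1,2,0,0,0,90,-6,1,3,0,0,0,135,-9,1,4,0,0,0,180,-12,1,5,0,0,0,225,-15,1]';  python3 - <<'E'
from h import *
a=np.radians(-6.3)
delta(np.r_[np.array([.4795,.375])-.032*np.array([np.cos(a),np.sin(a)]),0.17],tooldown(a+np.pi/2))
E
```

```text
time_s: 38.48
position: [0.4967, -0.0396, 0.1678]
eef_rot: [-0.002, 1.572, 0.002]
contact_force: [1.2, 1.2, -3.9]
finger_gap: 0.0457
time_s: 39.1
position: [0.4811, 0.1852, 0.1678]
eef_rot: [0.066, 1.571, -0.067]
contact_force: [0.7, 0.2, -3.1]
finger_gap: 0.046
turn deg [ 1.47 -0.07  0.05] shift mm [ -2.3 189.8 -49.5]
```

```bash
python3 -m pendant '[0.5,0,0,0,45,-12,1,1,0,0,0,90,-24,1,1.4,0,0,0,135,-36,1,1.4,0,0,0,170,-45,1,1.4,0,0,0,189,-49,1]'; python3 -m pendant '[0,0,0,25,0,0,1,0,0,0,50,0,0,1,0,0,0,65,0,0,1,0,0,0,65,0,0,1]';  python3 - <<'E'
from h import *
m,im=snap('wrist','w23')
boards('t23')
a=np.radians(-6.3)
delta(np.r_[np.array([.4795,.375])-.032*np.array([np.cos(a),np.sin(a)]),0.10],tooldown(a+np.pi/2))
E
```

```text
time_s: 39.72
position: [0.448, 0.3778, 0.1674]
eef_rot: [0.083, 1.57, -0.085]
contact_force: [-0.5, 0.1, -4.5]
finger_gap: 0.046
time_s: 40.22
position: [0.4486, 0.3755, 0.1023]
eef_rot: [0.083, 1.571, -0.088]
contact_force: [-0.1, 0.1, -3.0]
finger_gap: 0.0458
[237.8 180.6] 980 rect [533.  162.9] [183.8  73.7] long-axis deg 3.6 centroid [0.532  0.1559]
turn deg [ 0.11  0.06 -0.05] shift mm [ 4.3  1.4 -2.1]
```

View pics/w23.png

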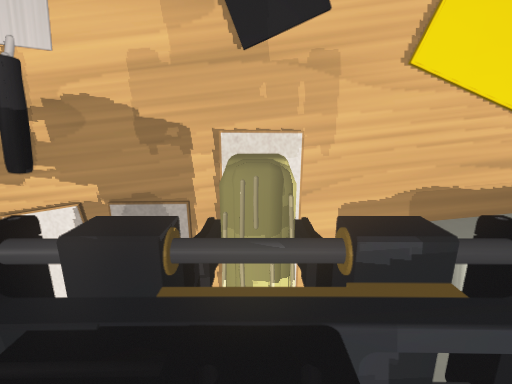

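```bash
python3 - <<'E'
from h import *
m=camera_model('wrist'); im=cv2.imread('pics/w23.png')
a=np.radians(-6.3);R2=np.array([[np.cos(a),-np.sin(a)],[np.sin(a),np.cos(a)]])
C=(R2@np.array([[-.095,-.04],[-.095,.04],[.095,.04]]).T).T+[.4795,.375]
print(C,proj(m,np.c_[C,[.005]*3]))
print(plane(m,[(220,131),(303,131),(299.5,200)],.005))
for r in (140,160,185,200): print(r,im[r,212:226].mean(1).round().astype(int),im[r,292:308].mean(1).round().astype(int))
print(im[122:140,260].mean(1).round().astype(int))
E
```

```text
[[0.38068434 0.34566632]
 [0.38946308 0.4251832 ]
 [0.57831566 0.40433368]] [[216.16069568 128.0084945 ]
 [301.45543735 128.24530286]
 [294.04840839 303.87547962]]
[[0.38376377 0.34885436 0.005     ]
 [0.39212695 0.42646349 0.005     ]
 [0.45905388 0.41865364 0.005     ]]
140 [162 159 109 109 109 109 110 125 133 199 208 209 208 210] [212 211 212 213 208 205 202 202 204 200 141 132 156 160 160 159]
160 [169 166 107 106 106 106 111 120 126 153 204 205 207 210] [224 221 219 219 220 224 228 227 226 156 142 159 162 162 161 161]
185 [152 151 123 108 108 107 108 109 111 114 116 119 121 120] [100 171 169 166 195 223 223 219 153 147 155 156 156 156 156 156]
200 [161 160 160 160 159 113 113 111 108 111 114 117 120 120] [137 133 167 164 227 227 226 177 145 153 156 156 157 157 157 156]
[167 167 166 165 165 162 145 109 113 133 150 202 209 210 213 214 213 212]
```

```bash
python3 -m pendant '[0,0,0,15,2,0,1,0,0,0,30,3,0,1,0,0,0,42,3,0,1,0,0,0,52,3,0,1,0,0,0,58,3,0,1]'; python3 -m pendant '[0,0,0,2,0,0,1,0,0,0,4,0,0,1,0,0,0,4,0,0,1]'; python3 -m pendant '[0,0,0,0,0,0,1]'
```

```text
time_s: 40.95
position: [0.4492, 0.3794, 0.0447]
eef_rot: [0.084, 1.57, -0.086]
contact_force: [0.7, -0.0, -4.2]
finger_gap: 0.0454
time_s: 41.32
position: [0.4494, 0.3797, 0.0418]
eef_rot: [0.085, 1.569, -0.085]
contact_force: [-0.3, -0.3, -3.7]
finger_gap: 0.0458
time_s: 41.45
position: [0.4495, 0.3798, 0.042]
eef_rot: [0.085, 1.569, -0.084]
contact_force: [-0.6, 0.1, -3.5]
finger_gap: 0.046
```

```bash
python3 -m pendant '[0,0,0,1,0,0,1,0,0,0,1,0,0,1]';python3 -m pendant '[0,0,0,1,0,0,1,0,0,0,1,0,0,1]';python3 -m pendant '[0,0,0,0.5,0,0,1,0,0,0,0.5,0,0,1]'
```

```text
time_s: 41.7
position: [0.4493, 0.3796, 0.0406]
eef_rot: [0.085, 1.569, -0.085]
contact_force: [0.2, -0.7, -3.6]
finger_gap: 0.0456
time_s: 41.95
position: [0.4494, 0.3797, 0.0397]
eef_rot: [0.085, 1.569, -0.085]
contact_force: [0.9, 0.2, -3.7]
finger_gap: 0.0456
time_s: 42.2
position: [0.4494, 0.3797, 0.0396]
eef_rot: [0.085, 1.569, -0.085]
contact_force: [-0.0, -1.1, 0.5]
finger_gap: 0.0454
```

Touched down (force gone). Release and rise.

```bash
python3 -m pendant '[0,0,0,0,0,0,0.4,0,0,0,0,0,0,0.3,0,0,0,0,0,0,0.2,0,0,0,0,0,0,0.2]';python3 -m pendant '[0,0,0,-15,0,0,0.2,0,0,0,-40,0,0,0.2,0,0,0,-80,0,0,0.2,0,0,0,-130,0,0,0.2,0,0,0,-190,0,0,0.2]';python3 -m pendant '[0,0,0,-50,0,40,0.2,0,0,0,-50,0,40,0.2]'; python3 - <<'E'
from h import *
m,im=snap('wrist','w24');m,im=snap('scene','s24')
cv2.imwrite('pics/s24z.png',cv2.resize(im[170:290,220:380],None,fx=4.5,fy=4.5,interpolation=cv2.INTER_CUBIC))
print(read_state()['position'])
E
```

```text
time_s: 42.7
position: [0.4494, 0.3797, 0.0392]
eef_rot: [0.085, 1.569, -0.085]
contact_force: [-0.6, 0.2, -0.1]
finger_gap: 0.068
time_s: 43.32
position: [0.4489, 0.379, 0.2312]
eef_rot: [0.084, 1.569, -0.085]
contact_force: [-0.4, 1.5, 0.6]
finger_gap: 0.0697
time_s: 43.58
position: [0.4922, 0.3762, 0.2854]
eef_rot: [0.093, 1.561, -0.079]
contact_force: [-0.3, -0.3, -0.6]
finger_gap: 0.0694
[0.48912151 0.37502516 0.2800522 ]
```

View pics/w24.png

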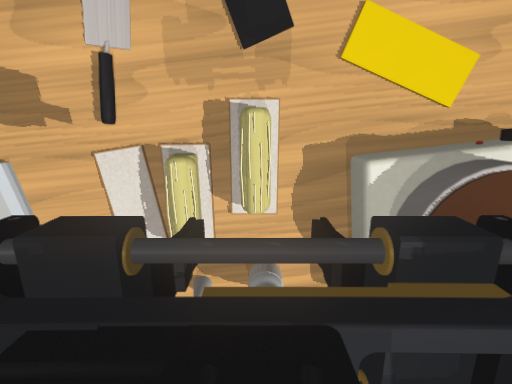

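View pics/s24z.png

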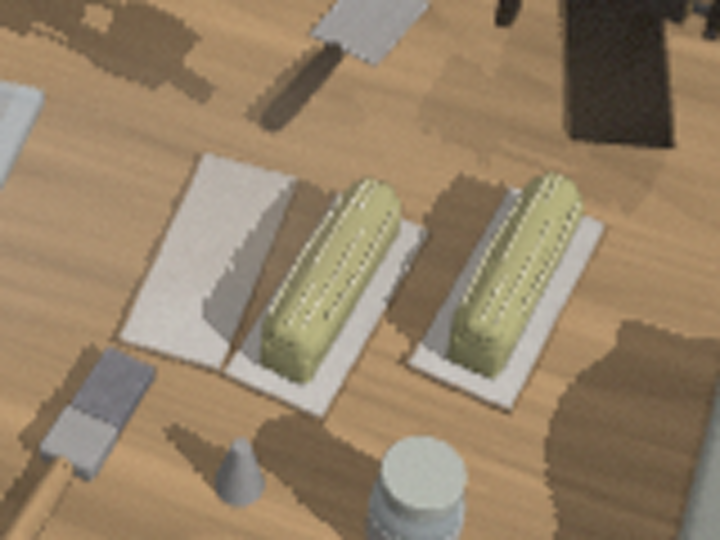

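```bash
python3 - <<'E'
from h import *
m=camera_model('wrist'); im=cv2.imread('pics/w24.png')
logs(im,m,0.038,(228,95,285,217))
P=plane(m,[(229.5,99),(279.5,99),(277,213.5),(232,213.5)],.005);print(P.round(4),P.mean(0))
delta((0.52,0.1,0.40),tooldown(np.radians(95.3-180)))
print(read_state()['q'])
E
```

```text
log [ 240  108   31  107 2686] [476.7 373. ] [ 44.3 159.7] 83.7
[[0.3781 0.3445 0.005 ]
 [0.3863 0.4208 0.005 ]
 [0.5703 0.4004 0.005 ]
 [0.5619 0.3239 0.005 ]] [0.47414719 0.3724035  0.005     ]
turn deg [ 1.6845e+02 -1.3000e-01 -4.0000e-02] shift mm [-120.4 -269.8   60.7]
[ 9.16121673e-01  3.39024308e-01  7.33506188e-02 -5.46837907e-04
 -1.30357471e+00 -2.59586982e+00]
```

```bash
python3 - <<'E'
from h import *
T0=tooldown(np.radians(-174.7))
delta((0.60,-0.10,0.40),T0)
T=T0*R.from_rotvec([0,0,np.radians(16)])
print(T.as_rotvec())
E
```

```text
turn deg [-1.0155e+02  1.0000e-01 -5.0000e-02] shift mm [-120.6 -459.9  162. ]
[-1.14197115  1.37795586  1.47754923]
```

```bash
python3 -m pendant '[-10,0,0,-40,-30,10,0.4,-20,0,0,-80,-75,25,0.5,-30,0,0,-110,-120,40,0.65,-40,0,0,-120,-175,60,0.65,-50,0,0,-120,-230,80,0.65]' 30;  python3 - <<'E'
from h import *
delta((0.60,-0.10,0.40),tooldown(np.radians(-174.7)))
E
```

```text
time_s: 44.3
position: [0.5431, 0.137, 0.3991]
eef_rot: [-0.602, 1.486, 0.603]
contact_force: [-0.2, 0.8, -0.8]
finger_gap: 0.0322
turn deg [-5.114e+01 -1.000e-02 -3.000e-02] shift mm [  -1.  -209.7 -124.3]
```

```bash
python3 -m pendant '[-10,0,0,0,-42,-25,0.65,-20,0,0,0,-84,-50,0.65,-30,0,0,0,-126,-75,0.65,-40,0,0,0,-168,-100,0.65,-50,0,0,0,-210,-124,0.65]' ; python3 -m pendant '[0,0,8,0,0,0,0.65,0,0,16,0,0,0,0.65,0,0,16,0,0,0,0.65]'; python3 - <<'E'
from h import *
T=tooldown(np.radians(-174.7))*R.from_rotvec([0,0,np.radians(16)])
delta((0.6858,-0.1265,0.3176),T)
m,im=snap('wrist','w25');m,im=snap('scene','s25')
E
```

```text
time_s: 44.92
position: [0.5987, -0.1001, 0.3977]
eef_rot: [-1.26, 1.177, 1.265]
contact_force: [0.9, 0.3, 0.6]
finger_gap: 0.0306
time_s: 45.3
position: [0.6005, -0.0982, 0.3939]
eef_rot: [-1.114, 1.394, 1.466]
contact_force: [-0.2, 0.5, -0.6]
finger_gap: 0.0306
turn deg [-1.45  0.49 -0.5 ] shift mm [  49.5 -101.5  -33.9]
```

View pics/w25.png

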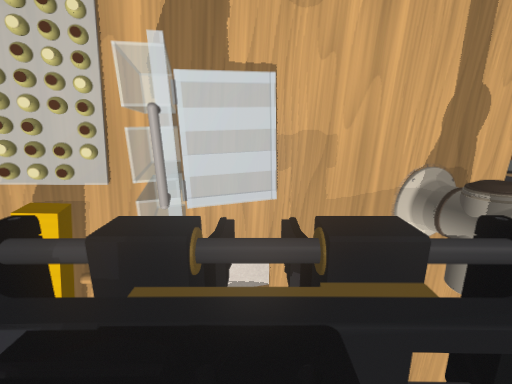

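View pics/s25.png

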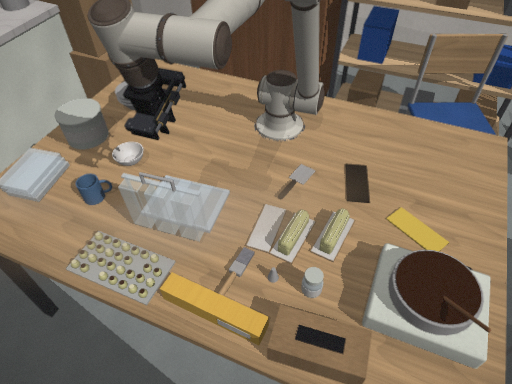

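```bash
python3 -m pendant '[0,0,0,0,-30,-10,0.65,0,0,0,0,-60,-20,0.65,0,0,0,0,-101,-34,0.65,-1.4,0.5,-0.5,25,-101,-34,0.65,-1.4,0.5,-0.5,49,-101,-34,0.65]'; python3 - <<'E'
from h import *
T=tooldown(np.radians(-174.7))*R.from_rotvec([0,0,np.radians(16)])
m,im=snap('wrist','w26')
delta((0.666,-0.1282,0.249),T)
for p in [(253.5,150),(253.5,200)]: print(plane(m,[p],0.25))
E
```

```text
time_s: 46.02
position: [0.6848, -0.1273, 0.3234]
eef_rot: [-1.148, 1.373, 1.469]
contact_force: [-0.6, 0.6, -0.3]
finger_gap: 0.0304
turn deg [-0.05  0.01  0.25] shift mm [74.  -3.4  0.3]
[[ 0.67285299 -0.17614292  0.25      ]]
[[ 0.66888656 -0.13127102  0.25      ]]
```

View pics/w26.png

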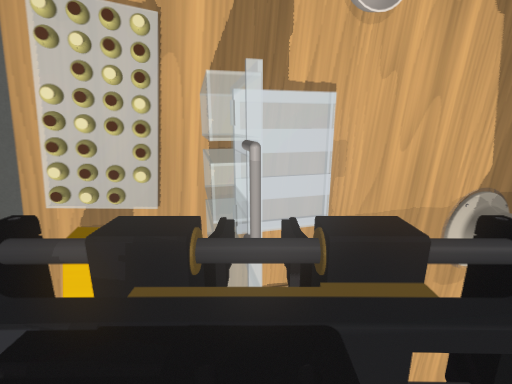

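```bash
python3 -m pendant '[0,0,0,20,-1,0,0.65,0,0,0,40,-2,0,0.65,0,0,0,60,-3,0,0.65,0,0,0,74,-3,0,0.65,0,0,0,74,-3,0,0.65]'; python3 -m pendant '[0,0,0,0,0,0,1,0,0,0,0,0,0,1,0,0,0,0,0,0,1,0,0,0,0,0,0,1,0,0,0,0,0,0,1]' 35
```

```text
time_s: 46.7
position: [0.6675, -0.1291, 0.2525]
eef_rot: [-1.147, 1.373, 1.47]
contact_force: [-0.0, -1.0, 0.5]
finger_gap: 0.0305
time_s: 47.32
position: [0.6679, -0.1293, 0.2527]
eef_rot: [-1.147, 1.374, 1.47]
contact_force: [-1.0, 1.2, 3.6]
finger_gap: 0.0083
```

```bash
python3 -m pendant '[0,0,0,0,0,0,0.7,0,0,0,0,0,0,0.7,0,0,0,3,0,0,0.7,0,0,0,6,0,0,0.7]'; python3 -m pendant '[0,0,0,0,0,0,1,0,0,0,0,0,0,1,0,0,0,0,0,0,1,0,0,0,0,0,0,1,0,0,0,0,0,0,1]' 35
```

```text
time_s: 47.82
position: [0.6666, -0.1294, 0.2457]
eef_rot: [-1.146, 1.373, 1.47]
contact_force: [-0.6, -0.3, 0.2]
finger_gap: 0.0255
time_s: 48.45
position: [0.6662, -0.1294, 0.2464]
eef_rot: [-1.146, 1.374, 1.47]
contact_force: [-0.6, 0.1, 0.7]
finger_gap: 0.0088
```

```bash
python3 -m pendant '[0,0,0,5.3,22.6,0,1,0,0,0,12.9,44.5,0,1,0,0,0,22.6,65.6,0,1,0,0,0,34.3,85.6,0,1,0,0,0,48,104.3,0,1]'; python3 -m pendant '[0,0,0,0,0,0,1]'
```

```text
time_s: 49.08
position: [0.5546, -0.1395, 0.2288]
eef_rot: [-1.15, 1.369, 1.466]
contact_force: [0.8, -0.2, 0.3]
finger_gap: 0.0086
time_s: 49.2
position: [0.5531, -0.1396, 0.2282]
eef_rot: [-1.147, 1.372, 1.469]
contact_force: [-0.5, 2.2, 2.1]
finger_gap: 0.0088
```

```bash
python3 -m pendant '[0,0,0,15.5,17.3,0,1,0,0,0,32.6,32.9,0,1,0,0,-5,51.2,46.7,0,1,0,0,-10,71.1,58.7,0,1,0,0,-16,92.1,68.6,0,1]'; python3 -m pendant '[0,0,0,0,0,0,1]'; python3 - <<'E'
from h import *
m,im=snap('scene','s27')
cv2.imwrite('pics/s27z.png',cv2.resize(im[80:260,80:280],None,fx=3,fy=3,interpolation=cv2.INTER_CUBIC))
E
```

```text
time_s: 49.82
position: [0.4637, -0.148, 0.1577]
eef_rot: [-1.283, 1.157, 1.267]
contact_force: [1.8, 1.3, -2.5]
finger_gap: 0.0089
time_s: 49.95
position: [0.4628, -0.148, 0.1569]
eef_rot: [-1.281, 1.158, 1.268]
contact_force: [1.3, 1.7, -1.9]
finger_gap: 0.0085
```

View pics/s27z.png

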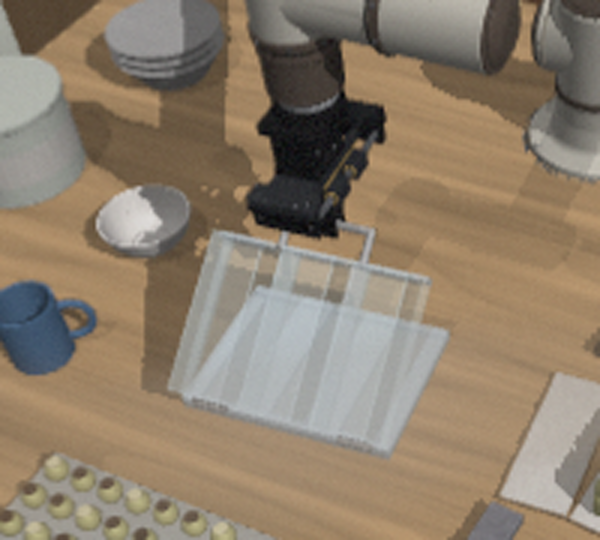

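```bash
python3 -m pendant '[0,0,0,18.9,13.4,0,1,0,0,0,39,25,0,1,0,0,0,60.2,34.3,0,1,0,0,0,82.2,41.6,0,1,0,0,0,103,46.7,0,1]'; python3 -m pendant '[0,0,0,6,1,0,1,0,0,0,12,2,0,1,0,0,0,12,2,0,1]'
```

```text
time_s: 50.62
position: [0.417, -0.1522, 0.0532]
eef_rot: [-1.278, 1.163, 1.273]
contact_force: [-3.2, 3.0, 0.5]
finger_gap: 0.0088
time_s: 51.0
position: [0.4152, -0.1524, 0.0418]
eef_rot: [-1.279, 1.162, 1.272]
contact_force: [-3.7, 4.7, 1.1]
finger_gap: 0.0091
```

```bash
python3 -m pendant '[0,0,0,3,1,0,1,0,0,0,3,1,0,1]'; python3 -m pendant '[0,0,0,3,0,0,1,0,0,0,3,0,0,1]'; python3 -m pendant '[0,0,0,2,0,0,1,0,0,0,2,0,0,1]'
```

```text
time_s: 51.25
position: [0.4149, -0.1524, 0.0393]
eef_rot: [-1.28, 1.16, 1.27]
contact_force: [-3.5, 4.9, -0.5]
finger_gap: 0.0086
time_s: 51.5
position: [0.4146, -0.1525, 0.0362]
eef_rot: [-1.279, 1.161, 1.271]
contact_force: [-4.6, 4.1, -1.0]
finger_gap: 0.0089
time_s: 51.75
position: [0.4143, -0.1525, 0.0342]
eef_rot: [-1.279, 1.161, 1.271]
contact_force: [-3.7, 4.4, -1.2]
finger_gap: 0.0086
```

```bash
python3 -m pendant '[0,0,0,2,0,0,1,0,0,0,2,0,0,1]'; python3 -m pendant '[0,0,0,2,0,0,1,0,0,0,2,0,0,1]'
```

```text
time_s: 52.0
position: [0.4142, -0.1525, 0.0321]
eef_rot: [-1.279, 1.162, 1.272]
contact_force: [-4.6, 4.4, -0.7]
finger_gap: 0.0089
time_s: 52.25
position: [0.414, -0.1525, 0.0301]
eef_rot: [-1.279, 1.162, 1.272]
contact_force: [-4.8, 3.0, -0.9]
finger_gap: 0.0089
```

```bash
python3 -m pendant '[0,0,0,1.5,0,0,1,0,0,0,1.5,0,0,1]'; python3 -m pendant '[0,0,0,1.5,0,0,1,0,0,0,1.5,0,0,1]'; python3 - <<'E'
from h import *
m,im=snap('scene','s28')
cv2.imwrite('pics/s28z.png',cv2.resize(im[120:260,110:250],None,fx=4,fy=4,interpolation=cv2.INTER_CUBIC))
E
```

```text
time_s: 52.5
position: [0.4139, -0.1525, 0.0285]
eef_rot: [-1.278, 1.162, 1.272]
contact_force: [-5.8, 4.2, -0.7]
finger_gap: 0.009
time_s: 52.75
position: [0.4138, -0.1525, 0.027]
eef_rot: [-1.278, 1.162, 1.272]
contact_force: [-5.4, 4.1, -1.2]
finger_gap: 0.0086
```

View pics/s28z.png

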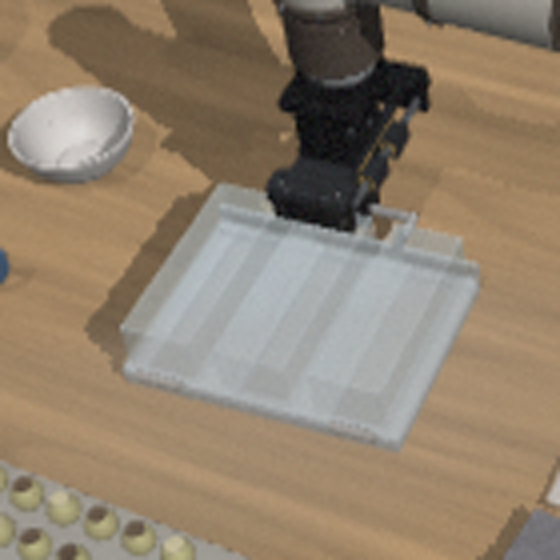

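```bash
python3 -m pendant '[0,0,0,0,0,0,0.85,0,0,0,0,0,0,0.7,0,0,0,0,0,0,0.65]'; python3 -m pendant '[0,0,0,-10,0,0,0.65,0,0,0,-30,0,0,0.65,0,0,0,-70,0,0,0.65,0,0,0,-130,0,0,0.65,0,0,0,-190,0,0,0.65]'; python3 - <<'E'
from h import *
m,im=snap('scene','s29')
cv2.imwrite('pics/s29z.png',cv2.resize(im[120:260,110:250],None,fx=4,fy=4,interpolation=cv2.INTER_CUBIC))
m,im=snap('wrist','w29')
print(tri(m,(0,0),m,(1,1))[1] if 0 else '')
E
```

```text
time_s: 53.18
position: [0.4175, -0.153, 0.0279]
eef_rot: [-1.285, 1.156, 1.266]
contact_force: [0.9, 0.5, 0.5]
finger_gap: 0.0249
time_s: 53.8
position: [0.4134, -0.1528, 0.2201]
eef_rot: [-1.283, 1.158, 1.267]
contact_force: [2.0, -0.7, -0.1]
finger_gap: 0.0302
```

View pics/s29z.png

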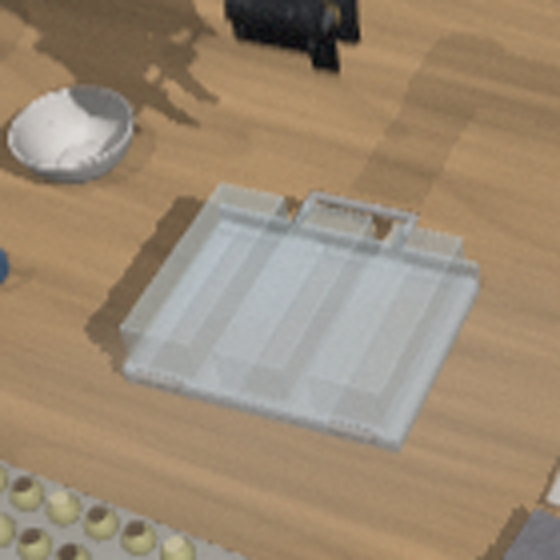

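View pics/w29.png

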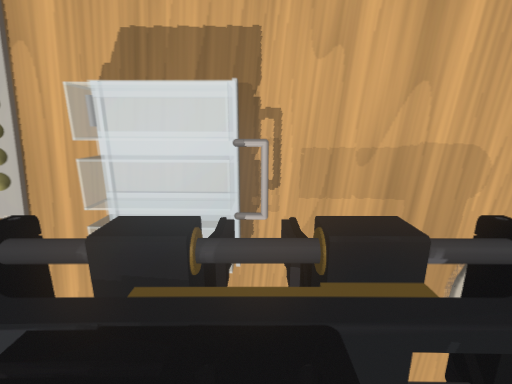

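```bash
python3 -m pendant '[0,0,0,-40,0,0,0.65,0,0,0,-40,60,0,0.65,0,0,0,-40,60,0,0.65]'; python3 - <<'E'
from h import *
m,im=snap('scene','s30'); a=cv2.imread('pics/scene0.png')
A=a[165:200,180:216];B=im[165:200,180:216]
cv2.imwrite('pics/cl.png',cv2.resize(np.hstack([A,B]),None,fx=9,fy=9,interpolation=cv2.INTER_CUBIC))
print(cv2.phaseCorrelate(A.mean(2).astype(np.float32),B.mean(2).astype(np.float32)))
boards('t30')
for i in range(3): snap('top')
print(read_state()['time_s'])
E
```

```text
time_s: 54.28
position: [0.3501, -0.1581, 0.2571]
eef_rot: [-1.281, 1.158, 1.267]
contact_force: [0.3, -0.5, -0.3]
finger_gap: 0.0302
((-0.03253304594173301, 0.09102403566305028), 0.7829019372110013)
[237.8 180.6] 980 rect [533.  162.9] [183.8  73.7] long-axis deg 3.6 centroid [0.532  0.1559]
54.525
```

View pics/cl.png

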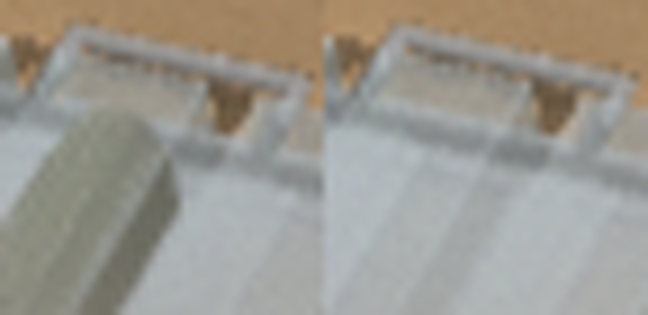

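View pics/t30.png

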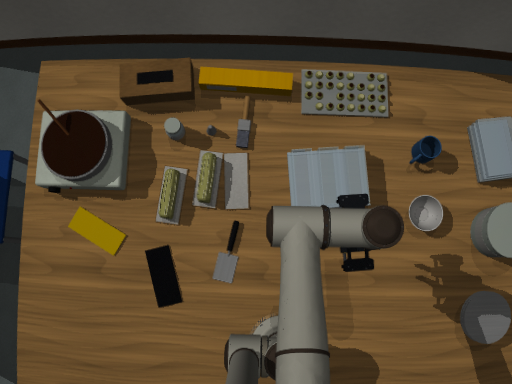

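View pics/s30.png

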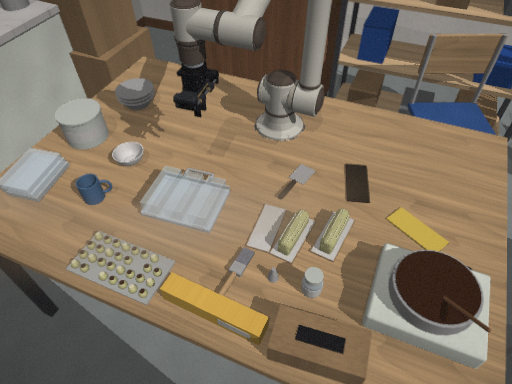

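Lid is in the same place as at the start (closed), both logs lie on their boards, and everything else is where it was.

```bash
python3 -c "
from cell import *
print(hand_in())"
```

```text
the job is handed in; nothing more can be done
None
```

The job is done and handed in at about 54.5 s. I opened the lid until it leaned back by itself, laid both logs on cake boards of their own, then closed the lid on the empty mould. Only two logs were present.

- **Logs:** I gripped each at 12 to 13 N. Each first trial lift was at the wrong end, and the other end dragged. I set each log back and shifted my grip about 64 mm. Both then hung level with no measurable moment change.
- **Placement:** Each log was lowered until the wrist felt contact. Measured from above, the logs sat within about 1 mm and 3 mm of their boards' centres.
- **Lid:** The first handle grip slipped off because the fingertips reach less far than the stated nose_length. A grip about 8 mm lower held. I released the lid a few millimetres or less above closed. The scene picture then matched the starting one to 0.1 px.
- **Boards:** The empty board moved a few centimetres during the first placing. I take this to be the announced knock, since my fingers stayed at least 3 cm from it. I used the other two boards.
- **Other checks:** The last pictures show the bystanders and look-alikes where they were. The highest wrist force I read was about 11 N, while the lid was opening.

The wrist and top cameras disagreed by 2 to 7 mm on where the boards were. For each placing I aimed between the two readings, and afterwards compared log and board within one picture.

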